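Serve from and restock the counter bottle chiller, and set its thermostat

TASK

Serve and restock the counter chiller: stand the chilled half-bottle from the lidless right well upright on the slate coaster in front, and lower each of the two or three loose half-bottles at the left (not those in the bird cage) gently into a well of its own, until it stands upright on the cold pack, whose height inside you cannot know beforehand. Lift off the lids that are in the way and lay them flat on the worktop, knob up, but in the end any well without a bottle must have a lid on. Turn the thermostat dial so that its white line points to the long mark on its scale, and leave the price card alone.

Things in the scene. Friction and masses are not known exactly. Their poses are not given: they have to be found in the camera images.
- chiller: counter bottle chiller, dark steel box with wooden ends, 144 mm deep (x) x 458 mm wide (y), fixed; flat top 103 mm above the worktop. Origin under its middle, on the worktop; x points away from the robot, y along the row of wells to the left. Three round wells, 78 mm wide, at y = +155, +55, -45 mm; the dial at y = -155 mm. Only lids, dial and bottles rise above its top.
- cold_tray: tray inside the chiller with a frozen cold pack (flat white disc filling the well) in each well. The pack's top, on which a bottle will stand, lies 12 to 57 mm above the worktop, differently in each well and each time; it is firm and not reported: this pose is only the tray's (same as the chiller's).
- well_0 (a point): centre of the left well's mouth, level with the chiller's flat top (103 mm above the worktop), z up
- well_1 (a point): centre of the middle well's mouth, level with the chiller's flat top (103 mm above the worktop), z up
- well_2 (a point): centre of the right well's mouth, level with the chiller's flat top (103 mm above the worktop), z up
- lid_0_knob (a point): middle of the wooden knob of a well lid (160 g; two alike, on the left and middle wells at the start). Knob 28 mm wide, from 8 mm below to 13 mm above this point, on a slightly thinner neck. Grey rim 92 mm wide, its top 23 and underside 30 mm below this point; plug 70 mm wide, underside 40 mm below. Point is 30 mm above the mouth when on a well, 40 mm above the worktop when lying there knob up.
- lid_1_knob (a point): middle of the wooden knob of a well lid (160 g; two alike, on the left and middle wells at the start). Knob 28 mm wide, from 8 mm below to 13 mm above this point, on a slightly thinner neck. Grey rim 92 mm wide, its top 23 and underside 30 mm below this point; plug 70 mm wide, underside 40 mm below. Point is 30 mm above the mouth when on a well, 40 mm above the worktop when lying there knob up.
- bottle_0_mid (a point): centre (half-way up) of a full half-bottle of wine to be chilled, about 660 g, upright, 235 mm tall: base 117 mm below this point; body 58 mm wide up to 28 mm above this point, then the neck with its foil, 31 mm wide, to the top 117 mm above. Stands on the worktop left of or before the chiller; two or three are there, a missing one is None from the start.
- bottle_1_mid (a point): centre (half-way up) of a full half-bottle of wine to be chilled, about 660 g, upright, 235 mm tall: base 117 mm below this point; body 58 mm wide up to 28 mm above this point, then the neck with its foil, 31 mm wide, to the top 117 mm above. Stands on the worktop left of or before the chiller; two or three are there, a missing one is None from the start.
- bottle_2_mid (a point): centre (half-way up) of a full half-bottle of wine to be chilled, about 660 g, upright, 235 mm tall: base 117 mm below this point; body 58 mm wide up to 28 mm above this point, then the neck with its foil, 31 mm wide, to the top 117 mm above. Stands on the worktop left of or before the chiller; two or three are there, a missing one is None from the start.
- chilled_mid (a point): centre (half-way up) of the chilled half-bottle to be served, same kind and sizes as the others; at the start it stands in the right well, which has no lid
- coaster_top (a point): middle of the top of the serving coaster, a square slate 67 x 67 x 6 mm, fixed on the worktop before the chiller's right end (top 6 mm above the worktop). The two coasters lying on each other behind are not meant.
- dial (a joint): angle of the thermostat dial, rad; grows clockwise seen from above, 0 at the first tick, 4.71 at the last. Ten ticks 0.524 apart; the eighth, long and broad, is the service mark, at 3.665. No detents, stays where it is left (friction 0.06 N m). At 0 the white line points along the chiller's +x axis turned 135 deg counter-clockwise (front left).
- dial_grip (a point): middle of the dial's grip, on its axis, 126 mm above the worktop: a black bar 50 mm long, 13 mm wide, its top 10 mm above this point, standing on a round skirt (53 mm wide) whose top is 14 mm below this point. The bar lies along this point's x axis, the way the white line on one half of it points; the point turns with the dial.
- service_mark (a point): the long broad white tick on the dial's scale, 36 mm from the dial's axis, on the chiller's top
- dial_pointer (a point): where the white line of the dial points, 36 mm from its axis at the height of the scale; it lies over the service mark when the dial is set right
- card_foot (a point): foot of a price card in a wooden block at the right of the chiller, 25 x 62 mm, 88 mm tall; leave it alone
Not all that is in view belongs to the job. What is shaped like the part that bears bottle_0_mid but purple is not meant.

How it is judged:
By the outcome, as a careful person would: the job done as asked, in the order asked, and still so for the second after the job is handed in, with the robot touching nothing.
Of bottle_0, bottle_1, bottle_2 only 2 to 3 are there at a start; the rules pass over those that are not, and their reading is None.
At some moment in a run one of lid_0, lid_1 may be knocked a few centimetres aside while the robot is not near it.
It also fails if it takes over 210 s, if anything falls off the work surface, if the arm or the gripper's body presses on something with over 40 N, if the wrist force passes 120 N, or if a joint passes its speed limit or range.

ROBOT

A 6-joint arm with a two-finger parallel gripper is mounted at the origin on a cart in front of the work surface, level with it; the furniture and walls round the work are solid. World frame = base frame: x ahead of the robot, y to its left, z up, the work surface at z = 0. Lengths are in m, angles in rad, forces in N, time in s.
With the tool pointing down it reaches from about 0.3 to 0.75 m from the base axis. Payload 8.5 kg.
Tool frame: the origin (TCP) lies at the very end of the fingers, on their centre line; the grasp point (between the pads) lies 19 mm behind it; z points along the fingers, x is the direction in which the jaws open and shut, and the axes are right-handed (so a half turn about z gives the same grasp; the last joint's range is limited). The gripper opens to 88 mm and grips with 3 to 60 N. Pads are 18 mm wide; open, the fingers measure 123 mm over their backs; the gripper's body (75 mm by 187 mm) begins 45 mm behind the grasp point.
Start: joints at [-0.215, 0.381, 1.297, -0, 1.464, -0.215], TCP at [0.55, 0, 0.239] pointing down, gripper open.
Joint ranges: [-3.11, 3.11], [-0.89, 2.33], [0.22, 2.48], [-1.42, 4.56], [0.17, 2.85], [-2.88, 2.88]. Speed limits (rad/s): [2.39, 2.39, 3.14, 3.14, 3.14, 3.14].

INTERFACE

Orientations are given as a 3x3 rotation matrix whose columns are the frame's x, y, z axes.
In Python, from bench import read_state, cams, workorder gives the robot as it stands.
- The arm moves only by the shell command python3 -m handwheel 'ROWS' [FORCE]. ROWS is JSON, a list of rows, each a list of 7 numbers: the turn, a rotation vector about the tool's x, y, z in rad, then the shift along the tool's x, y, z in mm, then the opening in per cent of the stroke, from 0 (shut) to 100 (fully open). A call has 1 to 5 rows; each row shifts and turns the commanded pose from where the row before left it, along the tool's axes as they then stand; what a row does not reach is not made up. A row lasts 1/10 s, in which the tool goes at most 50 mm and 8.59 degrees, less where a joint would pass 70% of its speed; a pose out of reach is approached as far as the arm can. A call with a gripper value outside its range is refused whole. The fingers move at their own pace and stop on an object; FORCE is the grip in N (left out, the last holds). Time passes only in rows, so rows that do not move let the fingers close. It gives the time, the measured TCP pose, the force and the opening at its end, in the units of the state.
- read_state(): the state, without advancing time (a new reading comes with each control period).
- cams.read_camera(name): name is "scene" or "side" or "wrist"; returns the picture (480x640x3 uint8, blue, green, red); there is no depth.
- cams.calibration(name): a dict with "K" (3x3 intrinsics, pixels), "T" (4x4, takes a point from camera to world coordinates); the wrist camera has in their place "hand_eye" (4x4, takes a point from camera to tool coordinates, whose origin is the TCP and whose axes are the tool frame's). Camera axes: x right, y down, z forward; pixel columns grow to the right and rows downward; lengths in m; the calibration is good to about 2 mm. The wrist camera is an equidistant fisheye: a pixel r from the principal point sees the ray r / f radians off the axis. A picture is of the moment at which its call begins: read the wrist's pose just before it. calibration takes no time and is no camera call.
- workorder.hand_in(): hands the job in, once; it reports no verdict.
The state is a dict: "time_s": time; "joint_positions": joint angles; "joint_velocities": joint speeds; "joint_efforts": joint torques, N m; "position": TCP position; "tcp_rot": TCP orientation; "wrist_force": force on the tool from outside, world axes, zero at the start; "moment": the same for the moment, N m; "width": finger opening in m.
Only numpy, scipy, OpenCV 4.12 (cv2) and the standard library are available. Lean on these libraries where they do the work, as an engineer would, in place of code of your own. Each camera call takes 0.05 s, during which the arm holds its last target.

## Working session

There is one attempt and no reset: what is moved stays moved. The work goes in short steps, Python scripts to look and compute and a shell command to move; the robot and the scene stay as the last step left them, time stands still between calls to the robot, and variables do not carry over. Pictures are saved under pics/ and viewed, and the job is handed in when it is done.

```bash
ls; mkdir -p pics; python3 - <<'E'
from bench import read_state, cams, workorder
import cv2
s=read_state();print(s)
for n in ["scene","side","wrist"]:
    c=cams.calibration(n);print(n,c)
    cv2.imwrite(f"pics/{n}0.png",cams.read_camera(n))
E
```

```text
pics
{'time_s': 0.0, 'joint_positions': array([-2.15305100e-01,  3.81192159e-01,  1.29823506e+00,  4.29961710e-05,
        1.46358224e+00, -2.15320745e-01]), 'joint_velocities': array([-0.00063136, -0.00135259,  0.00023922, -0.00018915, -0.00094105,
        0.00099552]), 'joint_efforts': array([-6.18006070e-04, -4.37936819e+01, -2.24552107e+01,  7.13253510e-02,
        3.52583989e-02, -8.49877097e-05]), 'position': array([5.49733134e-01, 6.41649880e-05, 2.38148496e-01]), 'tcp_rot': array([[ 9.99999055e-01,  1.07764346e-05, -1.37495735e-03],
       [ 1.12500566e-05, -9.99999941e-01,  3.44455783e-04],
       [-1.37495355e-03, -3.44470925e-04, -9.99998995e-01]]), 'wrist_force': array([-0.56603917, -0.75098398,  0.75250487]), 'moment': array([-0.00964871, -0.02373947,  0.0548919 ]), 'width': 0.08808005192742432}
scene {'K': array([[534.83151678,   0.        , 317.14234076],
       [  0.        , 534.83151678, 240.17181289],
       [  0.        ,   0.        ,   1.        ]]), 'T': array([[-0.59056823, -0.49937016,  0.63392319, -0.31942543],
       [-0.80689787,  0.37712852, -0.45463161, 
[... 375 characters left out ...]
  [-0.95211313, -0.26479159,  0.15285941, -0.18855684],
       [ 0.01052076, -0.52803341, -0.84915843,  1.14408945],
       [ 0.        ,  0.        ,  0.        ,  1.        ]])}
wrist {'K': array([[371.64829954,   0.        , 321.70826453],
       [  0.        , 371.64829954, 243.62901696],
       [  0.        ,   0.        ,   1.        ]]), 'hand_eye': array([[ 9.99999475e-01,  4.99034142e-04, -8.94646586e-04,
         8.09551102e-04],
       [-2.49104335e-04,  9.65566880e-01,  2.60154835e-01,
        -6.69249350e-02],
       [ 9.93667258e-04, -2.60154476e-01,  9.65566498e-01,
        -1.45187454e-01],
       [ 0.00000000e+00,  0.00000000e+00,  0.00000000e+00,
         1.00000000e+00]])}
```

View pics/scene0.png

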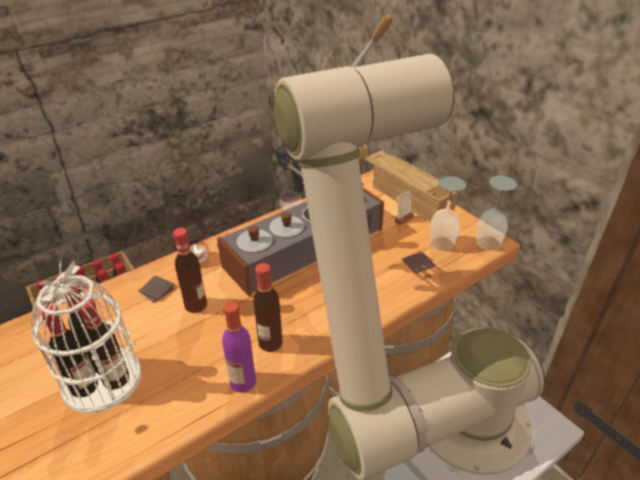

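View pics/side0.png

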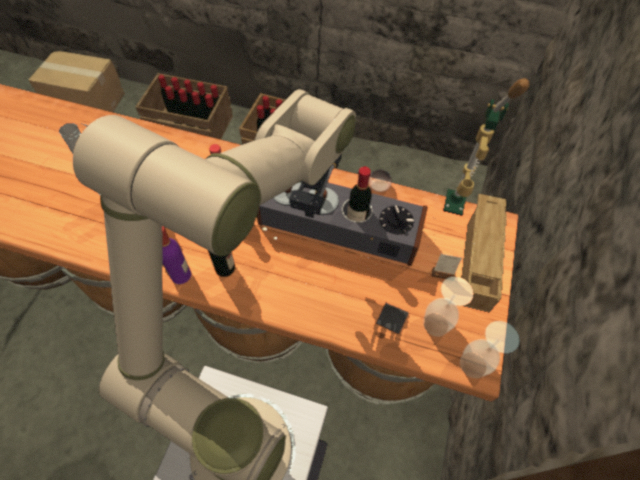

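View pics/wrist0.png

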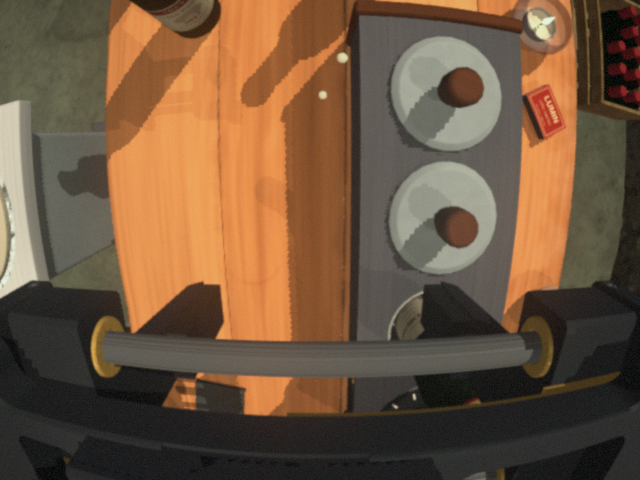

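```bash
cat > h.py <<'E'
import numpy as np, cv2, json
from bench import read_state, cams, workorder
def cap(name,fn):
    s=read_state(); im=cams.read_camera(name); cv2.imwrite(f"pics/{fn}.png",im)
    json.dump({'p':list(map(float,s['position'])),'R':np.array(s['tcp_rot']).tolist()},open(f"pics/{fn}.json","w"))
    return im
def campose(name,fn=None):
    c=cams.calibration(name)
    if name!='wrist': return np.array(c['K']),np.array(c['T'])
    d=json.load(open(f"pics/{fn}.json")); T=np.eye(4);T[:3,:3]=d['R'];T[:3,3]=d['p']
    return np.array(c['K']),T@np.array(c['hand_eye'])
def ray(name,uv,fn=None):
    K,T=campose(name,fn); x=(uv[0]-K[0,2])/K[0,0]; y=(uv[1]-K[1,2])/K[1,1]
    if name=='wrist':
        r=np.hypot(x,y); d=np.array([np.sin(r)*x/max(r,1e-9),np.sin(r)*y/max(r,1e-9),np.cos(r)])
    else: d=np.array([x,y,1.])
    d=T[:3,:3]@d; return T[:3,3],d/np.linalg.norm(d)
def onz(name,uv,z,fn=None):
    o,d=ray(name,uv,fn); return o+d*(z-o[2])/d[2]
def proj(name,P,fn=None):
    K,T=campose(name,fn); p=T[:3,:3].T@(np.array(P)-T[:3,3])
    if name=='wrist':
        r=np.hypot(p[0],p[1]); t=np.arctan2(r,p[2]); q=p[:2]/max(r,1e-9)*t
    else: q=p[:2]/p[2]
    return q*K[0,0]+K[:2,2]
def tri(rs):
    A=np.zeros((3,3));b=np.zeros(3)
    for o,d in rs:
        M=np.eye(3)-np.outer(d,d);A+=M;b+=M@o
    X=np.linalg.solve(A,b); return X,[float(np.linalg.norm((np.eye(3)-np.outer(d,d))@(X-o))) for o,d in rs]
def crop(fn,x,y,w,h,k,out):
    im=cv2.imread(f"pics/{fn}.png")[y:y+h,x:x+w]; cv2.imwrite(f"pics/{out}.png",cv2.resize(im,None,fx=k,fy=k,interpolation=cv2.INTER_CUBIC))
E
python3 - <<'E'
from h import *
d={'p':[0.549733,0.000064,0.238148],'R':np.array(read_state()['tcp_rot']).tolist()}
json.dump(d,open('pics/wrist0.json','w'))
crop('wrist0',340,0,200,420,1.42,'c1')
crop('side0',250,150,190,120,4,'c2')
crop('scene0',150,170,260,190,3,'c3')
for uv,n,z in [((390,318),'side',.006),((418,262),'scene',.006),((157,288),'scene',.0),((447,266),'side',0),((403,217),'scene',0)]:
    print(n,uv,onz(n,uv,z))
im=cv2.imread('pics/wrist0.png');hsv=cv2.cvtColor(im,cv2.COLOR_BGR2HSV)
# knob mask: brownish
m=cv2.inRange(hsv,(0,90,30),(14,255,160)); m[:, :385]=0;m[:,520:]=0
for c in cv2.findContours(m,0,1)[0]:
    if cv2.contourArea(c)>300:
        (x,y),r=cv2.minEnclosingCircle(c);print('knob',x,y,r,onz('wrist',(x,y),.133+.008,'wrist0'))
E
```

```text
side (390, 318) [ 0.40993497 -0.2492944   0.006     ]
scene (418, 262) [ 0.40653963 -0.2501351   0.006     ]
scene (157, 288) [ 7.43427441e-01  3.56070001e-01 -1.11022302e-16]
side (447, 266) [ 0.61381967 -0.36726849  0.        ]
scene (403, 217) [ 0.58694716 -0.36579927  0.        ]
knob 514.04052734375 315.8783874511719 17.592039108276367 [ 0.70397007 -0.05797407  0.141     ]
knob 459.5 226.5 19.96256446838379 [0.64651018 0.0141899  0.141     ]
knob 460.3723449707031 88.54255676269531 22.326662063598633 [0.64322881 0.10955426 0.141     ]
knob 452.1194152832031 16.5 68.8859634399414 [0.63877762 0.16158989 0.141     ]
```

View pics/c1.png

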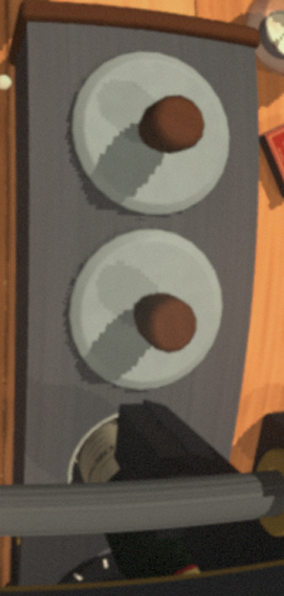

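View pics/c2.png

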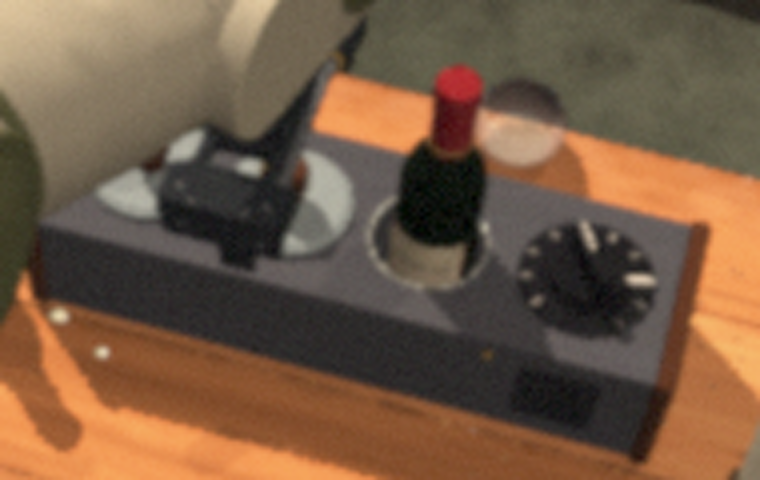

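View pics/c3.png

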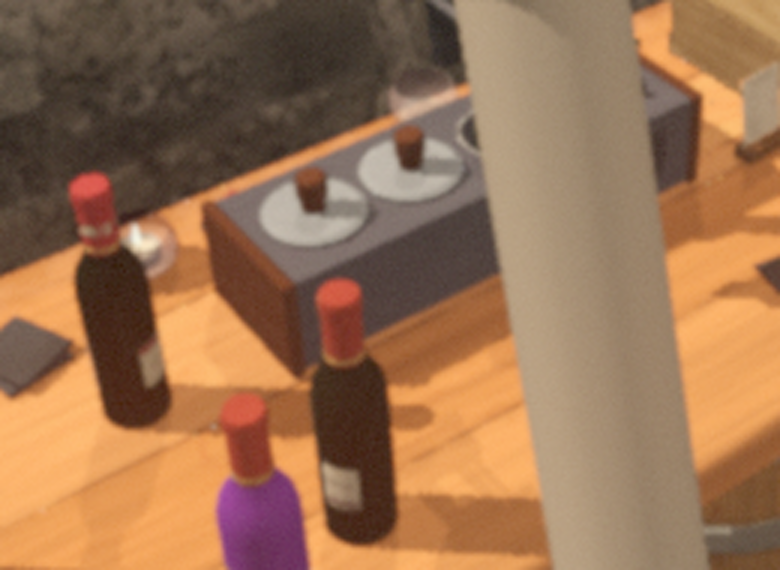

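```bash
python3 - <<'E'
from h import *
f='wrist0'
for k,uv in dict(fl=(359.7,28),fm=(353,200),fr=(350.6,408)).items(): print(k,onz('wrist',uv,.103,f))
for k,uv in dict(bl=(340+258/1.42,45/1.42),bm=(340+250/1.42,280/1.42),br=(340+235/1.42,440/1.42)).items(): print(k,onz('wrist',uv,.103,f))
im=cv2.imread('pics/wrist0.png')
lab=cv2.cvtColor(im,cv2.COLOR_BGR2HSV)
# lid rims from circle outlines read off: left,right,top,bottom
for nm,(l,r,t,b) in dict(l0=((390,500),0,36.5,151),l1=((388,497),0,162,274)).items():
    P=[onz('wrist',((l[0]+l[1])/2,t),.110,f),onz('wrist',((l[0]+l[1])/2,b),.110,f),onz('wrist',(l[0],(t+b)/2),.110,f),onz('wrist',(l[1],(t+b)/2),.110,f)]
    print(nm,(P[0]+P[1])/2,(P[2]+P[3])/2,np.linalg.norm(P[0]-P[1]),np.linalg.norm(P[2]-P[3]))
# bottle cap tops in scene
for nm,uv in dict(A=(150+92/3,170+182/3),B=(150+340/3,170+290/3),purple=(150+245/3,170+404/3)).items(): print('scene',nm,onz('scene',uv,.235))
print('side purpleish?')
# side chiller top corners (crop/4 + off)
o=np.array([250,150])
for nm,uv in dict(fl=(42,226),fr=(655,385),br=(706,224),).items(): print('side',nm,onz('side',o+np.array(uv)/4,.103))
print('dial',onz('side',o+np.array([588,278])/4,.112),'well2',onz('side',o+np.array([430,240])/4,.103))
print('mark in/out',onz('side',o+np.array([628,281])/4,.103),onz('side',o+np.array([655,281])/4,.103))
print('ptr',onz('side',o+np.array([584,226])/4,.136),onz('side',o+np.array([594,247])/4,.136))
cr=o+np.array([459,80])/4
for z in (.247,.27,.292): print('chilled cap',z,onz('side',cr,z))
E
```

```text
fl [0.57869127 0.15957785 0.103     ]
fm [0.57397824 0.02594807 0.103     ]
fr [ 0.57792909 -0.17205889  0.103     ]
bl [0.71614212 0.17385702 0.103     ]
bm [0.7122408  0.03173624 0.103     ]
br [ 0.71723301 -0.07073863  0.103     ]
l0 [0.64327876 0.11079514 0.11      ] [0.644702  0.1107633 0.11     ] 0.08998056810703407 0.08972631511298439
l1 [0.64466831 0.01265526 0.11      ] [0.64603905 0.01421032 0.11      ] 0.08956964016143114 0.09149183403242726
scene A [0.62536105 0.30068849 0.235     ]
scene B [0.41138656 0.21704669 0.235     ]
scene purple [0.35516933 0.32189774 0.235     ]
side purpleish?
side fl [0.5754725  0.16730322 0.103     ]
side fr [ 0.58140684 -0.25888272  0.103     ]
side br [ 0.72026191 -0.26696511  0.103     ]
dial [ 0.64411318 -0.1989639   0.112     ] well2 [ 0.64752162 -0.08918861  0.103     ]
mark in/out [ 0.65662884 -0.22535289  0.103     ] [ 0.66235097 -0.24275676  0.103     ]
ptr [ 0.66722527 -0.18717215  0.136     ] [ 0.65251463 -0.19717758  0.136     ]
chilled cap 0.247 [ 0.6689097  -0.08864239  0.247     ]
chilled cap 0.27 [ 0.64931793 -0.09120405  0.27      ]
chilled cap 0.292 [ 0.63057797 -0.09365433  0.292     ]
```

```bash
python3 -m handwheel '[[0,0,0,0,10,-35,100],[0,0,0,0,40,-30,100],[0,0,0,0,45,-5,100],[0,0,0,0,45,0,100],[0,0,0,0,30,0,100]]'; python3 -m handwheel '[[0,0,0,0,0,0,100],[0,0,0,0,0,0,100]]'; python3 - <<'E'
from h import *
for n in ['scene','side','wrist']: cap(n,n+'1')
print(read_state()['position'],read_state()['wrist_force'])
E
```

```text
time_s: 0.65
position: [0.5496, -0.1726, 0.3085]
tcp_rot: [[1.0, -0.002, -0.0], [-0.002, -1.0, -0.0], [-0.0, 0.0, -1.0]]
wrist_force: [0.3, 0.9, 0.1]
width: 0.0882
time_s: 0.85
position: [0.5499, -0.1701, 0.3084]
tcp_rot: [[1.0, -0.001, -0.001], [-0.001, -1.0, 0.001], [-0.001, -0.001, -1.0]]
wrist_force: [-0.4, 0.4, -0.9]
width: 0.0885
[ 0.55004188 -0.1687989   0.30888404] [-0.40224207 -1.25005424 -0.60804056]
```

View pics/wrist1.png

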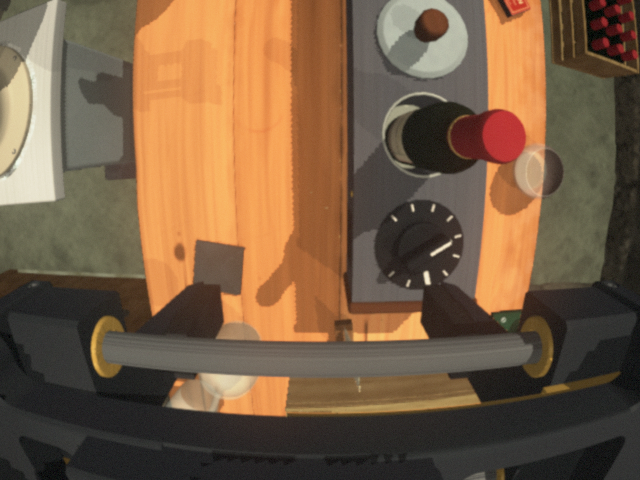

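View pics/side1.png

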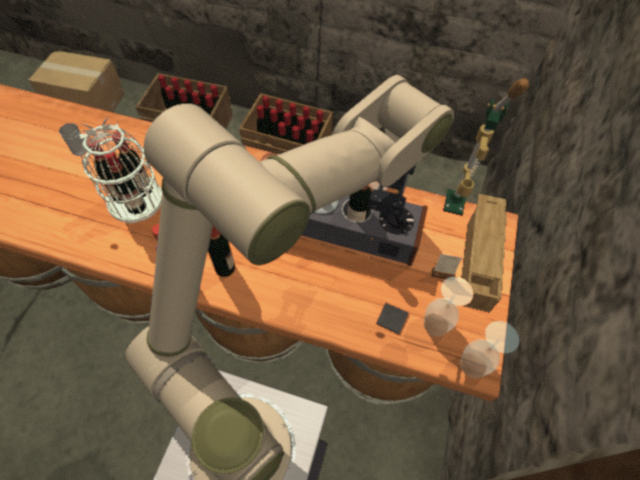

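View pics/scene1.png

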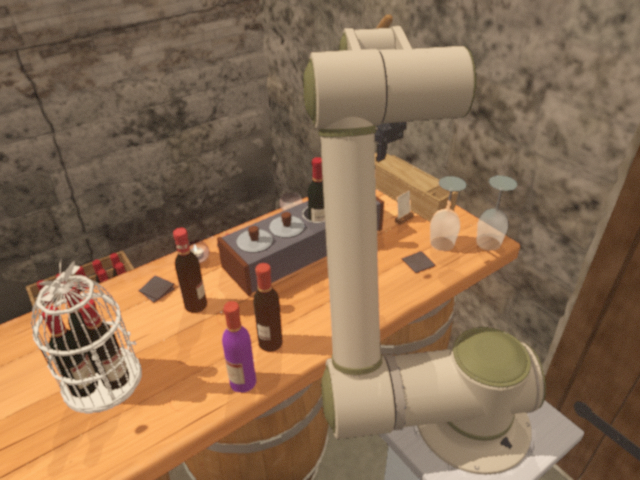

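```bash
python3 - <<'E'
from h import *
crop('wrist1',340,60,200,240,3.3,'d1'); crop('wrist1',180,220,120,100,5,'d2')
crop('scene1',290,150,60,80,8,'d3')
im=cv2.imread('pics/wrist1.png');hsv=cv2.cvtColor(im,cv2.COLOR_BGR2HSV)
m=cv2.inRange(hsv,(170,120,60),(180,255,255))|cv2.inRange(hsv,(0,150,60),(3,255,255))
m[:, :440]=0; m[250:]=0;m[:80]=0
c=max(cv2.findContours(m,0,1)[0],key=cv2.contourArea);print(cv2.boundingRect(c))
E
```

```text
(451, 110, 74, 53)
```

View pics/d1.png

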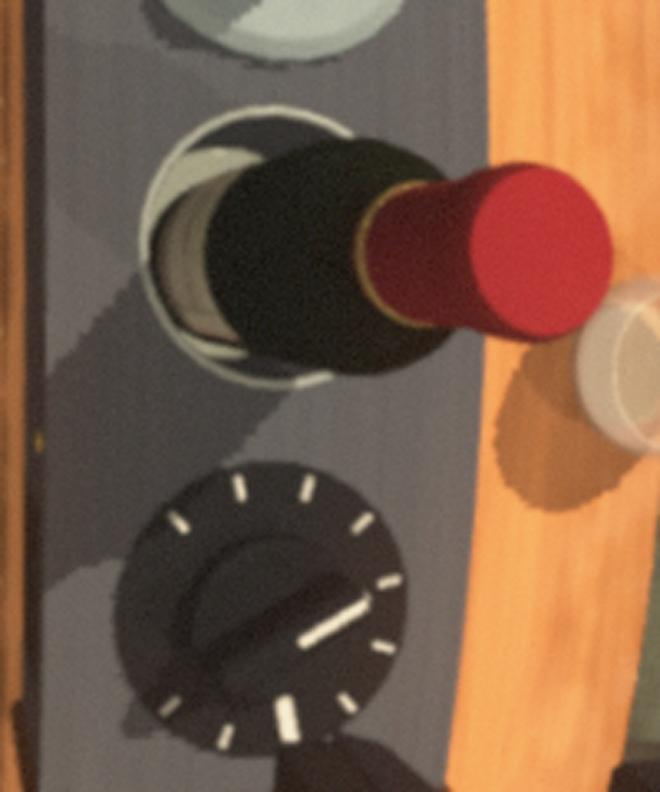

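View pics/d2.png

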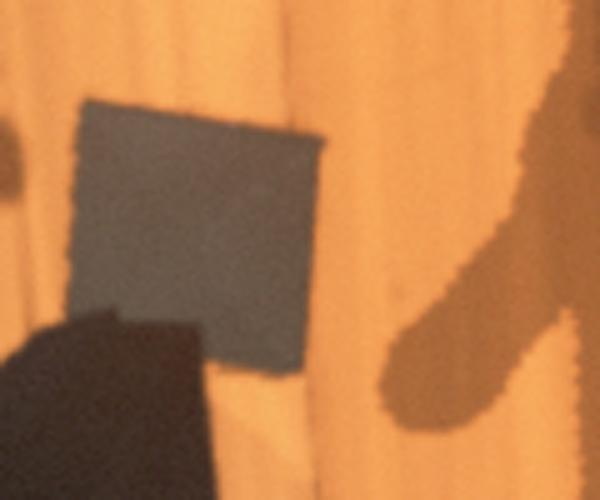

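View pics/d3.png

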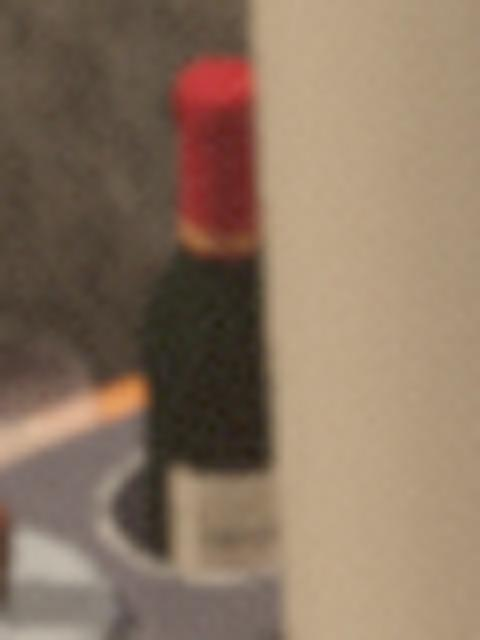

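```bash
python3 - <<'E'
from h import *
f='wrist1'; o=np.array([340,60])
w=lambda x,y,z:onz('wrist',o+np.array([x,y])/3.3,z,f)
rs=[ray('wrist',o+np.array([541,252])/3.3,f),ray('side',(364.75,169.5)),ray('scene',(290+218/8,150+80/8))]
print('cap',tri(rs)); print(tri(rs[:2]))
print('well2 y: ',w(275,104,.103),w(275,388,.103),w(140,246,.103))
print('dial scale top/bot/l/r',w(260,461,.103),w(260,757,.103),w(113,609,.103),w(407,609,.103))
print('mark',w(287,720,.103),'line',w(300,643,.136),w(369,600,.136))
print('ticks1..',w(180,522,.103),w(170,706,.103))
for p in [(180+82/5,220+100/5),(180+322/5,220+137/5),(180+302/5,220+375/5)]: print('coaster',onz('wrist',p,.006,f))
hsv=cv2.cvtColor(cv2.imread('pics/side1.png'),cv2.COLOR_BGR2HSV)[295:340,370:415]
m=cv2.inRange(hsv,(0,0,0),(180,255,90)); c=max(cv2.findContours(m,0,1)[0],key=cv2.contourArea);r=cv2.minAreaRect(c);print(r)
print([onz('side',np.array(p)+[370,295],.006) for p in cv2.boxPoints(r)], onz('side',np.array(r[0])+[370,295],.006))
hsv=cv2.cvtColor(cv2.imread('pics/scene1.png'),cv2.COLOR_BGR2HSV)[245:280,395:445]
m=cv2.inRange(hsv,(0,0,0),(180,255,90)); c=max(cv2.findContours(m,0,1)[0],key=cv2.contourArea);mm=cv2.moments(c);print(onz('scene',(mm['m10']/mm['m00']+395,mm['m01']/mm['m00']+245),.006))
E
```

```text
cap (array([ 0.6489318 , -0.09195359,  0.26761616]), [0.0007537600364683763, 0.003233413672920255, 0.0025607938430062976])
(array([ 0.64058175, -0.09269907,  0.28216776]), [0.0005409457387094412, 0.00054094573870945])
well2 y:  [ 0.64695251 -0.04656502  0.103     ] [ 0.64858008 -0.13028724  0.103     ] [ 0.60739172 -0.0903347   0.103     ]
dial scale top/bot/l/r [ 0.64495317 -0.15207456  0.103     ] [ 0.65164896 -0.24569322  0.103     ] [ 0.60225373 -0.19736371  0.103     ] [ 0.69615368 -0.19725473  0.103     ]
mark [ 0.65942131 -0.23334378  0.103     ] line [ 0.65101302 -0.19816064  0.136     ] [ 0.67053813 -0.18571087  0.136     ]
ticks1.. [ 0.62140098 -0.17073807  0.103     ] [ 0.62134358 -0.22823008  0.103     ]
coaster [ 0.38818636 -0.21800533  0.006     ]
coaster [ 0.45223244 -0.22772951  0.006     ]
coaster [ 0.44257801 -0.29341215  0.006     ]
((21.948453903198242, 23.36598014831543), (23.75910186767578, 22.439151763916016), 23.96249008178711)
[array([ 0.38350601, -0.21964026,  0.006     ]), array([ 0.44701536, -0.22905244,  0.006     ]), array([ 0.43790577, -0.28956151,  0.006     ]), array([ 0.37531559, -0.2787655 ,  0.006     ])] [ 0.41051725 -0.25435842  0.006     ]Traceback (most recent call last):
  File "<stdin>", line 15, in <module>
ValueError: max() iterable argument is empty
```

```bash
python3 -m handwheel '[[0,0,0,45,-10,0,100],[0,0,0,45,-15,0,100],[0,0,0,5,0,0,100],[0,0,0,0,0,0,100]]'; python3 - <<'E'
from h import *
im=cap('wrist','wrist2'); cap('side','side2')
hsv=cv2.cvtColor(im,cv2.COLOR_BGR2HSV)
print(read_state()['position'], proj('wrist',[.645,-.092,.272],'wrist2'))
crop('wrist2',250,60,200,240,3.3,'d1')
E
```

```text
time_s: 1.4
position: [0.6456, -0.1436, 0.3078]
tcp_rot: [[1.0, 0.002, -0.001], [0.002, -1.0, 0.0], [-0.001, -0.0, -1.0]]
wrist_force: [0.1, 0.2, -0.3]
width: 0.088
[ 0.64437103 -0.14460841  0.30910386] [319.49270804 177.14788302]
```

View pics/d1.png

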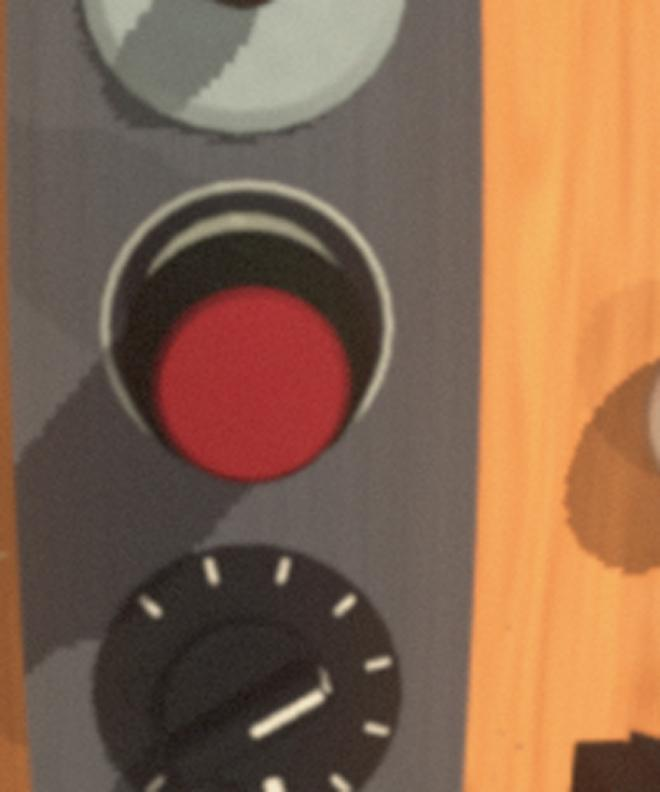

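```bash
python3 - <<'E'
from h import *
o=np.array([250,60]);w=lambda x,y,z:onz('wrist',o+np.array([x,y])/3.3,z,'wrist2')
r1=ray('wrist',(340+541/3.3,60+252/3.3),'wrist1');r2=ray('wrist',o+np.array([254,384])/3.3,'wrist2')
print(tri([r1,r2]))
print([w(254,384,z) for z in(.26,.272,.282)], [np.linalg.norm(w(156,384,z)-w(351,384,z)) for z in(.26,.272,.282)])
print('well2',(w(102,325,.103)+w(393,325,.103))/2,w(247,181,.103),'lid1 bottom',w(243,132,.11))
print('dial',(w(93,690,.103)+w(402,690,.103))/2,'line',w(255,733,.136),w(325,692,.136))
E
```

```text
(array([ 0.64874982, -0.09223609,  0.26665761]), [0.00020107154706988485, 0.00020107154706986235])
[array([ 0.64877998, -0.09258644,  0.26      ]), array([ 0.648634  , -0.09160303,  0.272     ]), array([ 0.64851236, -0.09078351,  0.282     ])] [np.float64(0.03069499200589595), np.float64(0.02878692082335894), np.float64(0.027196861504578174)]
well2 [ 0.64880427 -0.08818674  0.103     ] [ 0.64849632 -0.04738943  0.103     ] lid1 bottom [ 0.64731574 -0.03412554  0.11      ]
dial [ 0.6493093  -0.19731432  0.103     ] line [ 0.65114374 -0.19840325  0.136     ] [ 0.67022449 -0.18636816  0.136     ]
```

```bash
python3 -m handwheel '[[0,0,0,4,-40,0,100],[0,0,0,0,-12,0,100],[0,0,0,0,0,30,100],[0,0,0,0,0,40,100],[0,0,0,0,0,25,100]]' 30;  python3 -m handwheel '[[0,0,0,0,0,0,100],[0,0,0,0,0,0,20],[0,0,0,0,0,0,20],[0,0,0,0,0,0,20],[0,0,0,0,0,0,20]]' 30;python3 -m handwheel '[[0,0,0,0,0,0,20],[0,0,0,0,0,0,20]]'
```

```text
time_s: 2.0
position: [0.6474, -0.0931, 0.212]
tcp_rot: [[1.0, -0.0, -0.002], [-0.0, -1.0, 0.0], [-0.002, -0.0, -1.0]]
wrist_force: [-0.1, -0.3, -0.4]
width: 0.088
time_s: 2.5
position: [0.6492, -0.0931, 0.2148]
tcp_rot: [[1.0, -0.0, 0.002], [0.0, -1.0, -0.001], [0.002, 0.001, -1.0]]
wrist_force: [-0.6, 1.1, 0.6]
width: 0.0585
time_s: 2.7
position: [0.649, -0.093, 0.2139]
tcp_rot: [[1.0, 0.0, 0.0], [0.0, -1.0, -0.0], [0.0, 0.0, -1.0]]
wrist_force: [-0.5, 0.2, 0.0]
width: 0.0423
```

```bash
python3 -m handwheel '[[0,0,0,0,0,0,20],[0,0,0,0,0,0,20],[0,0,0,0,0,0,20],[0,0,0,0,0,0,20]]' 45;  python3 -m handwheel '[[0,0,0,0,0,-5,20],[0,0,0,0,0,-15,20],[0,0,0,0,0,-25,20],[0,0,0,0,0,-35,20],[0,0,0,0,0,-35,20]]' ;python3 -m handwheel '[[0,0,0,0,0,-15,20],[0,0,0,0,0,0,20]]'; python3 - <<'E'
from h import *
cap('side','side3');cap('wrist','wrist3');
E
```

```text
time_s: 3.1
position: [0.6487, -0.093, 0.2137]
tcp_rot: [[1.0, 0.0, -0.001], [0.0, -1.0, 0.0], [-0.001, -0.0, -1.0]]
wrist_force: [-3.0, -0.2, 1.0]
width: 0.0297
time_s: 3.6
position: [0.6489, -0.0929, 0.3288]
tcp_rot: [[1.0, 0.0, -0.002], [0.0, -1.0, 0.001], [-0.002, -0.001, -1.0]]
wrist_force: [0.0, -0.6, -7.1]
width: 0.03
time_s: 3.8
position: [0.6495, -0.0931, 0.3455]
tcp_rot: [[1.0, 0.0, 0.004], [0.0, -1.0, -0.001], [0.004, 0.001, -1.0]]
wrist_force: [-0.4, 0.0, -7.5]
width: 0.0294
```

View pics/side3.png

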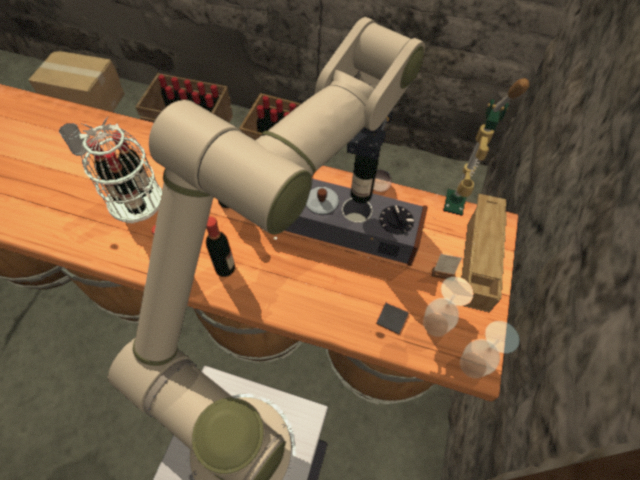

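View pics/wrist3.png

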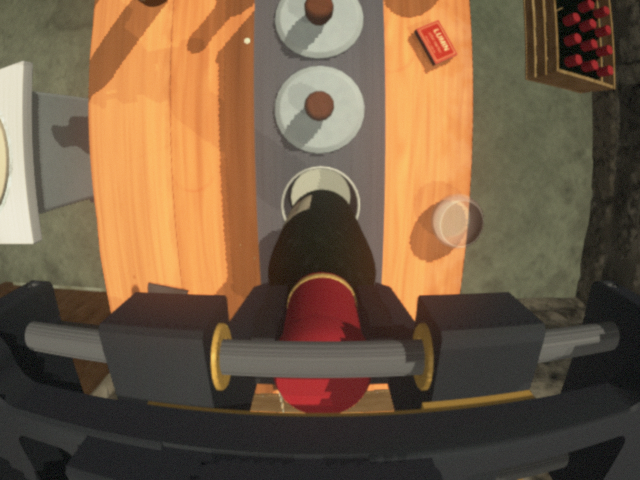

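```bash
python3 -m handwheel '[[0,0,0,-10,7,0,20],[0,0,0,-25,17,0,20],[0,0,0,-33,23,0,20],[0,0,0,-33,23,0,20],[0,0,0,-33,23,0,20]]';python3 -m handwheel '[[0,0,0,-33,23,0,20],[0,0,0,-33,23,0,20],[0,0,0,-25,17,0,20],[0,0,0,-9,5,0,20],[0,0,0,0,0,0,20]]'; python3 - <<'E'
from h import *
cap('wrist','wrist4');cap('side','side4');cap('scene','scene4');print(read_state()['position'])
E
```

```text
time_s: 4.4
position: [0.5133, -0.1863, 0.3416]
tcp_rot: [[1.0, 0.0, -0.003], [0.0, -1.0, 0.002], [-0.003, -0.002, -1.0]]
wrist_force: [-0.5, -0.1, -6.6]
width: 0.0299
time_s: 4.9
position: [0.414, -0.2542, 0.3427]
tcp_rot: [[1.0, -0.002, -0.001], [-0.002, -1.0, 0.002], [-0.001, -0.002, -1.0]]
wrist_force: [0.7, 0.8, -7.2]
width: 0.0295
[ 0.41567217 -0.2533915   0.34311414]
```

View pics/wrist4.png

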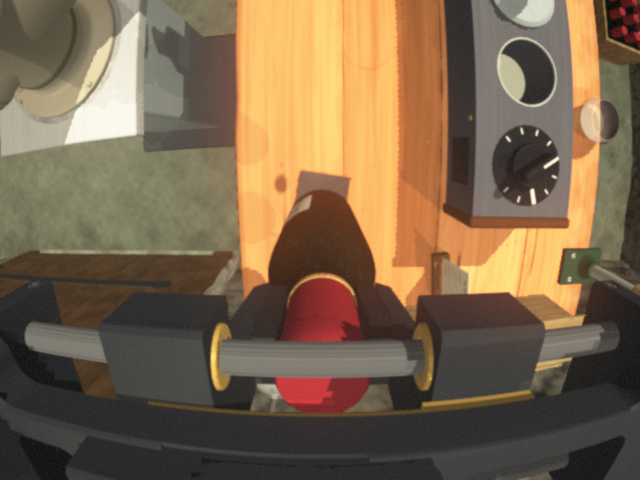

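View pics/scene4.png

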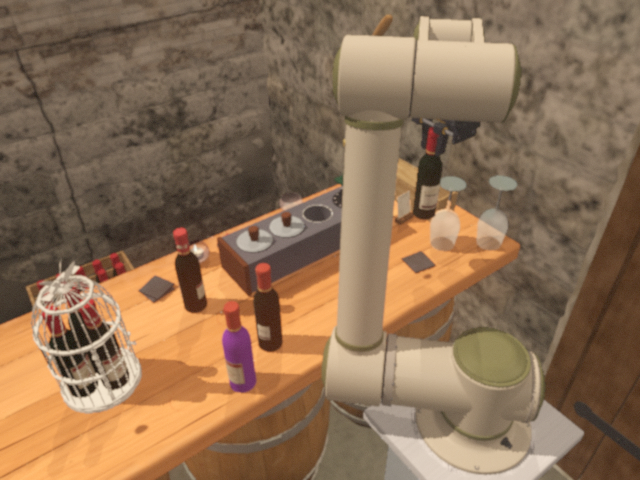

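```bash
python3 - <<'E'
from h import *
crop('wrist4',270,150,110,60,7,'d1')
crop('scene4',395,240,60,40,10,'d2');crop('side4',350,240,120,110,6,'d3')
for u in [(443,243),(490,243)]: print(onz('scene',u,0))
E
```

```text
[ 0.427488   -0.36998193  0.        ]
[ 3.47634383e-01 -4.75754649e-01  1.11022302e-16]
```

View pics/d1.png

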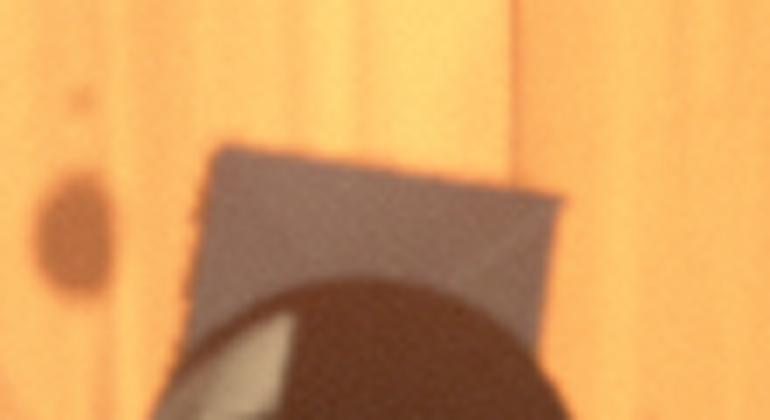

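View pics/d2.png

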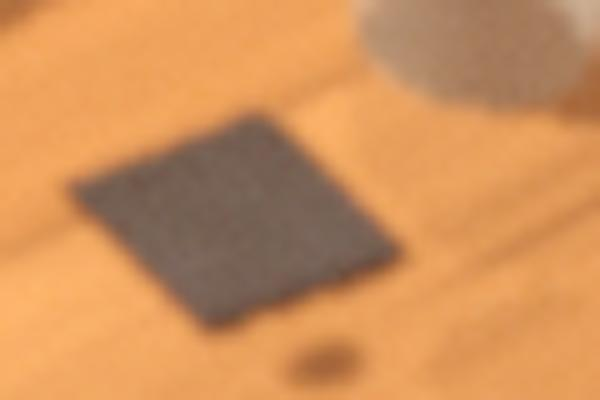

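View pics/d3.png

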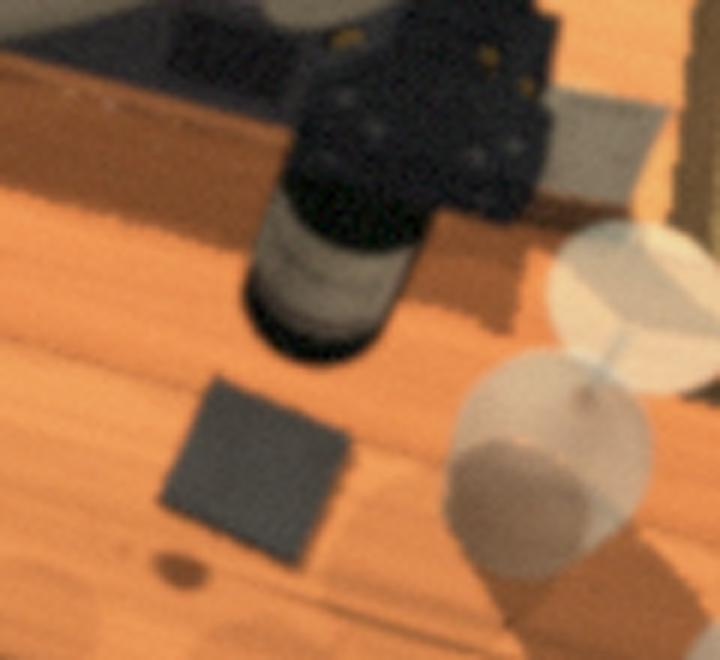

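```bash
python3 - <<'E'
from h import *
a=onz('wrist',(270+215/7,150+147/7),.006,'wrist4');b=onz('wrist',(270+560/7,150+198/7),.006,'wrist4')
d=(b-a)/np.linalg.norm(b-a);n=np.array([d[1],-d[0],0]);print(a,b,np.linalg.norm(b-a),(a+b)/2+n*.0335)
S=[onz('scene',(395+x/10,240+y/10),.006) for x,y in[(70,186),(260,112),(403,255),(210,327)]];print('scene',np.mean(S,0),np.linalg.norm(S[0]-S[1]),np.linalg.norm(S[1]-S[2]))
S=[onz('side',(350+x/6,240+y/6),.006) for x,y in[(216,378),(353,437),(298,568),(158,500)]];print('side',np.mean(S,0),np.linalg.norm(S[0]-S[1]),np.linalg.norm(S[1]-S[2]))
E
```

```text
[ 0.38681051 -0.21926953  0.006     ] [ 0.45063477 -0.2288085   0.006     ] 0.06453315796723594 [ 0.41377084 -0.25717102  0.006     ]
scene [ 0.40608794 -0.25170139  0.006     ] 0.06411105214085663 0.066854201466729
side [ 0.41132898 -0.25617451  0.006     ] 0.06403165595564997 0.0669540670200113
```

```bash
python3 -m handwheel '[[0,0,0,-3,3,20,20],[0,0,0,0,0,40,20],[0,0,0,0,0,40,20],[0,0,0,0,0,25,20],[0,0,0,0,0,10,20]]';python3 -m handwheel '[[0,0,0,0,0,3,20],[0,0,0,0,0,0,20],[0,0,0,0,0,0,20]]'; python3 - <<'E'
from h import *
cap('wrist','wrist5');cap('side','side5');cap('scene','scene5');print(read_state()['position'],read_state()['wrist_force'])
crop('side5',350,200,120,140,5,'d3');crop('scene5',380,180,80,100,6,'d2')
E
```

```text
time_s: 5.55
position: [0.4121, -0.2556, 0.2062]
tcp_rot: [[1.0, 0.001, -0.003], [0.001, -1.0, 0.004], [-0.003, -0.004, -1.0]]
wrist_force: [0.0, -0.6, -6.1]
width: 0.0298
time_s: 5.85
position: [0.4126, -0.2573, 0.207]
tcp_rot: [[1.0, 0.0, 0.002], [0.0, -1.0, -0.002], [0.002, 0.002, -1.0]]
wrist_force: [-0.5, -0.6, -6.3]
width: 0.0296
[ 0.41225625 -0.2571887   0.20660481] [ 0.34591721 -0.20884022 -6.65567703]
```

View pics/d2.png

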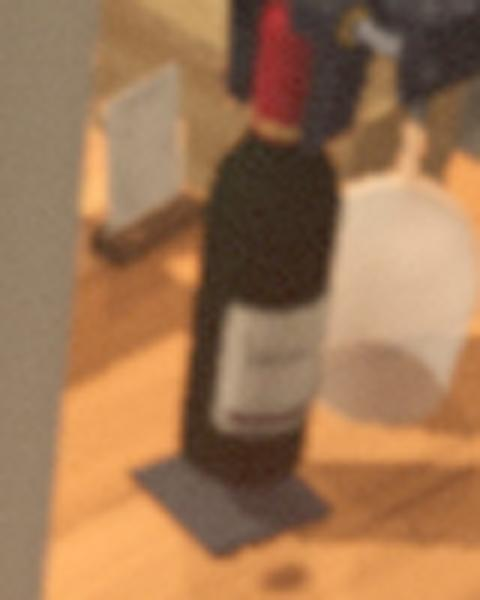

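View pics/d3.png

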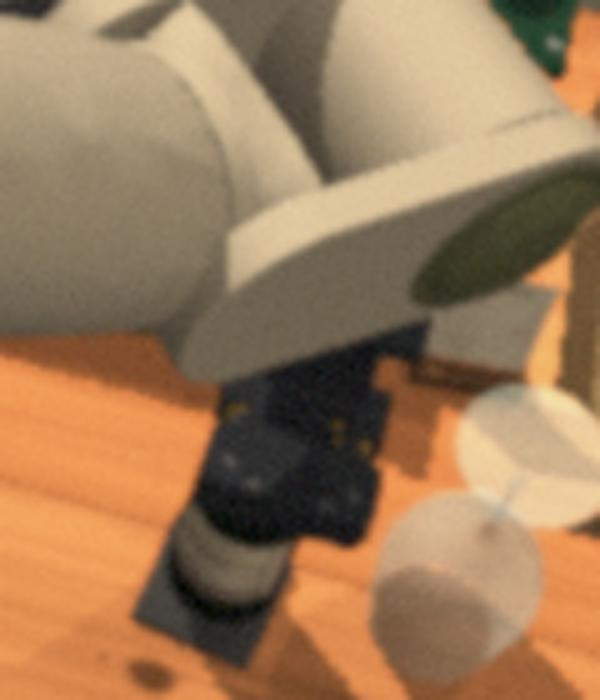

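```bash
python3 - <<'E'
from h import *
for z in (.006,.022):
  p=proj('scene',[.412,-.257,z]);print((p-[380,180])*6, (proj('side',[.412,-.257,z])-[350,200])*5)
E
python3 -m handwheel '[[0,0,0,0,0,7,20],[0,0,0,0,0,4,20],[0,0,0,0,0,0,20]]'
```

```text
[230.37154898 479.66026371] [215.32210304 590.76184498]
[234.15972089 452.71510806] [220.17344136 578.93576023]
time_s: 6.3
position: [0.4117, -0.2567, 0.194]
tcp_rot: [[1.0, -0.0, -0.001], [-0.0, -1.0, 0.001], [-0.001, -0.001, -1.0]]
wrist_force: [0.5, 0.3, -7.2]
width: 0.0297
```

```bash
python3 -m handwheel '[[0,0,0,0,0,2,20],[0,0,0,0,0,2,20],[0,0,0,0,0,0,20]]';python3 - <<'E'
from h import *
cap('side','side6');cap('scene','scene6');print(read_state()['position'],read_state()['wrist_force'])
crop('side6',350,280,80,70,8,'d3');crop('scene6',390,230,60,50,10,'d2')
E
```

```text
time_s: 6.6
position: [0.4119, -0.2569, 0.1905]
tcp_rot: [[1.0, -0.0, -0.0], [-0.0, -1.0, 0.0], [-0.0, -0.0, -1.0]]
wrist_force: [-0.5, 0.1, -7.1]
width: 0.0298
[ 0.41201077 -0.25701207  0.19078607] [-6.12266865e-03 -5.78927981e-02 -6.90784376e+00]
```

View pics/d2.png

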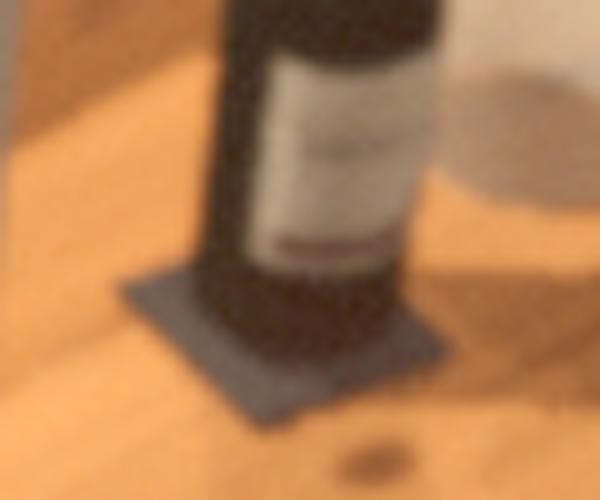

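View pics/d3.png

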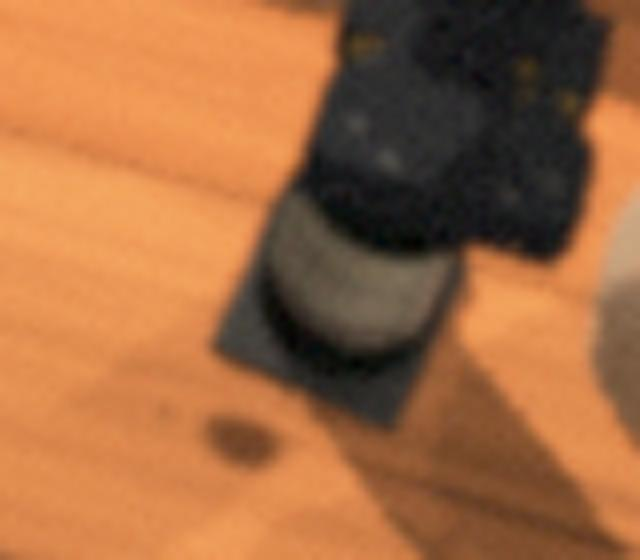

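```bash
python3 -m handwheel '[[0,0,0,-2,-3,0,20],[0,0,0,0,0,2,20],[0,0,0,0,0,0,20]]';python3 -m handwheel '[[0,0,0,0,0,2,20],[0,0,0,0,0,0,20]]'
```

```text
time_s: 7.0
position: [0.4099, -0.2538, 0.1886]
tcp_rot: [[1.0, 0.0, -0.0], [0.0, -1.0, 0.0], [-0.0, -0.0, -1.0]]
wrist_force: [-0.3, -0.3, -6.3]
width: 0.0292
time_s: 7.2
position: [0.4099, -0.2539, 0.1865]
tcp_rot: [[1.0, -0.0, -0.0], [-0.0, -1.0, 0.0], [-0.0, -0.0, -1.0]]
wrist_force: [0.6, -0.4, -6.8]
width: 0.0295
```

```bash
python3 -m handwheel '[[0,0,0,0,0,1.5,20],[0,0,0,0,0,0,20]]';python3 -m handwheel '[[0,0,0,0,0,1.5,20],[0,0,0,0,0,0,20]]'
```

```text
time_s: 7.4
position: [0.4099, -0.254, 0.1851]
tcp_rot: [[1.0, -0.0, -0.0], [-0.0, -1.0, 0.0], [-0.0, -0.0, -1.0]]
wrist_force: [-0.3, 0.4, -6.6]
width: 0.0298
time_s: 7.6
position: [0.4101, -0.2543, 0.1848]
tcp_rot: [[1.0, 0.0, 0.001], [0.0, -1.0, -0.001], [0.001, 0.001, -1.0]]
wrist_force: [-1.7, 1.0, 4.6]
width: 0.0301
```

```bash
python3 -m handwheel '[[0,0,0,0,0,1.5,20],[0,0,0,0,0,0,20]]'; python3 - <<'E'
from h import *
cap('side','side7');cap('scene','scene7');print(read_state()['position'],read_state()['wrist_force'])
crop('side7',350,280,80,70,8,'d3');crop('scene7',390,230,60,50,10,'d2')
E
```

```text
time_s: 7.8
position: [0.4104, -0.2546, 0.1848]
tcp_rot: [[1.0, 0.0, 0.002], [0.0, -1.0, -0.003], [0.002, 0.003, -1.0]]
wrist_force: [-4.1, 2.5, 18.0]
width: 0.0294
[ 0.4103615  -0.25457915  0.18477639] [-5.07975953  3.03055238 17.17645435]
```

View pics/d2.png

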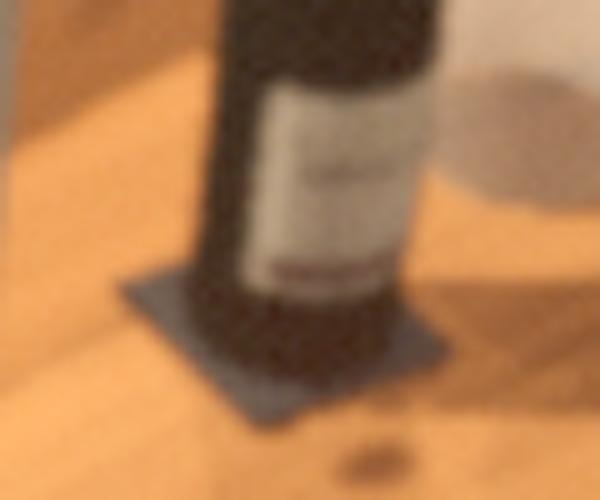

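View pics/d3.png

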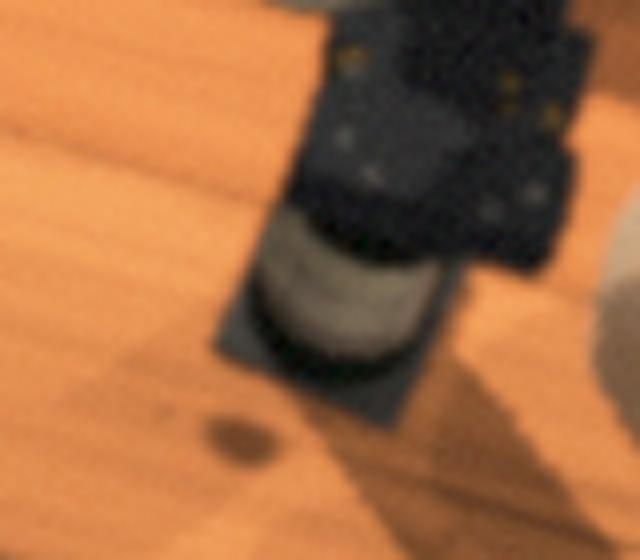

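```bash
python3 -m handwheel '[[0,0,0,0,0,-1,20],[0,0,0,0,0,-1,20],[0,0,0,0,0,0,20]]'; python3 -m handwheel '[[0,0,0,0,0,0,60],[0,0,0,0,0,0,60],[0,0,0,0,0,0,60],[0,0,0,0,0,0,60],[0,0,0,0,0,0,60]]';python3 -m handwheel '[[0,0,0,0,0,-20,60],[0,0,0,0,0,-45,60],[0,0,0,0,0,-45,80],[0,0,0,0,0,-35,100],[0,0,0,0,0,0,100]]'; python3 - <<'E'
from h import *
cap('side','side8');cap('scene','scene8');cap('wrist','wrist8')
E
```

```text
time_s: 8.2
position: [0.4101, -0.2543, 0.1848]
tcp_rot: [[1.0, -0.0, 0.001], [-0.0, -1.0, -0.001], [0.001, 0.001, -1.0]]
wrist_force: [-1.8, 0.3, 5.1]
width: 0.0299
time_s: 8.7
position: [0.41, -0.254, 0.1842]
tcp_rot: [[1.0, 0.0, 0.0], [0.0, -1.0, 0.0], [0.0, -0.0, -1.0]]
wrist_force: [-0.5, -0.1, -0.1]
width: 0.0529
time_s: 9.2
position: [0.4108, -0.2547, 0.3337]
tcp_rot: [[1.0, 0.0, 0.006], [0.0, -1.0, -0.006], [0.006, 0.006, -1.0]]
wrist_force: [0.2, -0.7, -1.1]
width: 0.0749
```

View pics/scene8.png

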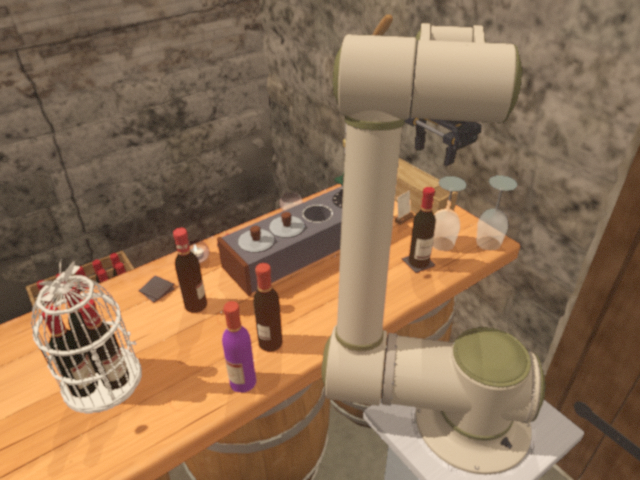

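View pics/side8.png

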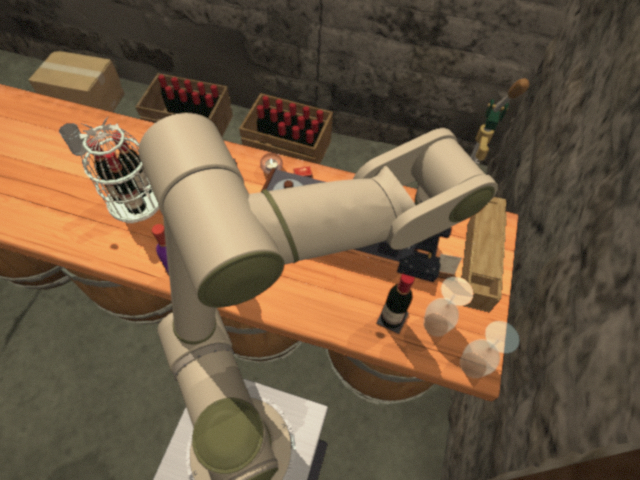

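View pics/wrist8.png

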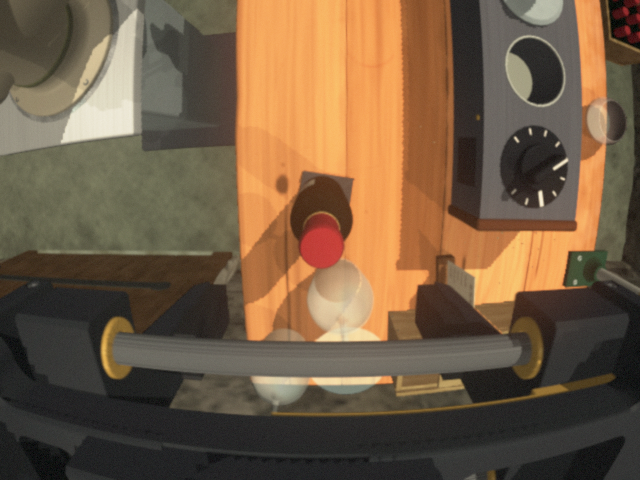

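```bash
python3 - <<'E'
from h import *
print(onz('side',(455,203),0.0),onz('side',(455,203),0.02), read_state()['joint_positions'])
E
python3 -m handwheel '[[0,0,0.14,30,-7,-5,100],[0,0,0.14,40,-10,0,100],[0,0,0.14,40,-10,0,100],[0,0,0,0,0,0,100]]'
```

```text
[ 0.83939521 -0.35550735  0.        ] [ 0.82305661 -0.35258886  0.02      ] [-8.00798040e-01  2.07326723e-01  1.29141239e+00 -1.98764234e-05
  1.64465319e+00 -8.00753072e-01]
time_s: 9.75
position: [0.525, -0.2437, 0.3305]
tcp_rot: [[0.912, -0.409, -0.004], [-0.409, -0.912, 0.003], [-0.005, -0.002, -1.0]]
wrist_force: [-0.7, -1.3, -0.3]
width: 0.0882
```

```bash
cat >> h.py <<'E'
def rel(target):
    s=read_state();R=np.array(s['tcp_rot']);d=R.T@(np.array(target)-np.array(s['position']));print('pos',np.round(s['position'],4),'jaw deg',round(np.degrees(np.arctan2(R[1,0],R[0,0])),1),'shift mm',np.round(d*1000,1),'F',np.round(s['wrist_force'],1),'w',round(s['width'],4))
E
python3 -m handwheel '[[0,0,0.147,0,0,0,100],[0,0,0.147,0,0,0,100],[0,0,0.147,0,0,0,100],[0,0,0.147,0,0,0,100],[0,0,0,0,0,0,100]]'; python3 -c "
from h import *
rel([.649,-.1975,.2])"
```

```text
time_s: 10.25
position: [0.5215, -0.2441, 0.333]
tcp_rot: [[0.533, -0.846, -0.002], [-0.846, -0.533, 0.001], [-0.002, 0.001, -1.0]]
wrist_force: [0.9, -0.6, -0.5]
width: 0.0877
pos [ 0.5215 -0.2441  0.333 ] jaw deg -57.8 shift mm [  28.8 -132.8  132.8] F [ 0.9 -0.6 -0.5] w 0.0877
```

```bash
python3 -m handwheel '[[0,0,0,8,-30,10,100],[0,0,0,8,-40,25,100],[0,0,0,8,-40,25,100],[0,0,0,5,-23,15,100],[0,0,0,0,0,0,100]]'; python3 - <<'E'
from h import *
cap('wrist','wrist9'); rel([.649,-.1975,.116]); print(proj('wrist',[.649,-.1975,.136],'wrist9'),proj('wrist',[.649,-.1975,.103],'wrist9'))
E
```

```text
time_s: 10.75
position: [0.6509, -0.1961, 0.2545]
tcp_rot: [[0.539, -0.842, -0.006], [-0.842, -0.539, 0.004], [-0.006, 0.003, -1.0]]
wrist_force: [-0.2, -0.8, -0.2]
width: 0.0889
pos [ 0.6501 -0.1971  0.2568] jaw deg -57.5 shift mm [  0.3   0.8 140.8] F [-0.7 -0.3  0.6] w 0.0882
[322.86064213 241.18379393] [323.03343454 230.7926371 ]
```

View pics/wrist9.png

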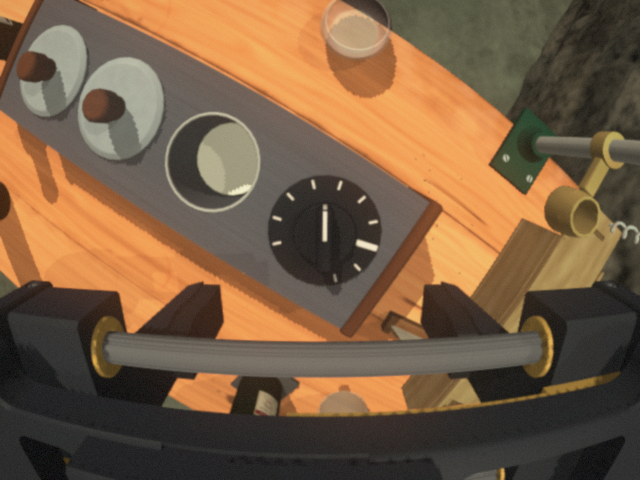

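```bash
python3 -m handwheel '[[0,0,0,1,0,25,100],[0,0,0,0,0,40,100],[0,0,0,0,0,40,80],[0,0,0,0,0,25,60],[0,0,0,0,0,8,50]]' 20; python3 -m handwheel '[[0,0,0,0,0,0,50],[0,0,0,0,0,0,40],[0,0,0,0,0,0,5],[0,0,0,0,0,0,5],[0,0,0,0,0,0,5]]'; python3 -c "
from h import *
rel([.649,-.1975,.116])"
```

```text
time_s: 11.3
position: [0.6489, -0.199, 0.1196]
tcp_rot: [[0.535, -0.845, -0.003], [-0.845, -0.535, 0.002], [-0.003, 0.002, -1.0]]
wrist_force: [0.8, 1.0, -0.6]
width: 0.0664
time_s: 11.8
position: [0.6509, -0.1986, 0.122]
tcp_rot: [[0.534, -0.846, 0.001], [-0.846, -0.534, -0.001], [0.001, -0.001, -1.0]]
wrist_force: [0.0, 0.7, -0.3]
width: 0.0261
pos [ 0.6509 -0.1986  0.122 ] jaw deg -57.7 shift mm [-1.9  1.   6. ] F [ 0.   0.7 -0.3] w 0.0261
```

```bash
python3 -m handwheel '[[0,0,0,-1,0,4,28],[0,0,0,0,0,0,5],[0,0,0,0,0,0,5],[0,0,0,0,0,0,5],[0,0,0,0,0,0,5]]' 20; python3 -c "
from h import *
rel([.649,-.1975,.116])"
```

```text
time_s: 12.3
position: [0.6501, -0.1977, 0.1169]
tcp_rot: [[0.534, -0.846, -0.0], [-0.846, -0.534, 0.0], [-0.0, 0.0, -1.0]]
wrist_force: [0.4, -0.7, -2.6]
width: 0.0128
pos [ 0.6501 -0.1977  0.1169] jaw deg -57.8 shift mm [-0.8  0.8  0.9] F [ 0.4 -0.7 -2.6] w 0.0128
```

```bash
python3 -m handwheel '[[0,0,0.143,0,0,0,5],[0,0,0.143,0,0,0,5],[0,0,0.143,0,0,0,5],[0,0,0.143,0,0,0,5],[0,0,0.143,0,0,0,5]]'; python3 -m handwheel '[[0,0,0.143,0,0,0,5],[0,0,0.143,0,0,0,5],[0,0,0.143,0,0,0,5],[0,0,0.143,0,0,0,5],[0,0,0.143,0,0,0,5]]';python3 -m handwheel '[[0,0,0.143,0,0,0,5],[0,0,0.143,0,0,0,5],[0,0,0.143,0,0,0,5],[0,0,0,0,0,0,5],[0,0,0,0,0,0,5]]'; python3 -c "
from h import *
cap('wrist','wrist10');cap('side','side10')
crop('wrist10',220,180,200,120,4,'d1');crop('side10',370,180,70,60,10,'d3')
rel([.649,-.1975,.116])"
```

```text
time_s: 12.8
position: [0.6504, -0.199, 0.117]
tcp_rot: [[-0.158, -0.987, 0.001], [-0.987, 0.158, -0.002], [0.002, -0.001, -1.0]]
wrist_force: [2.8, -7.3, -5.2]
width: 0.0125
time_s: 13.3
position: [0.6498, -0.2001, 0.117]
tcp_rot: [[-0.767, -0.642, -0.001], [-0.642, 0.767, -0.004], [0.003, -0.002, -1.0]]
wrist_force: [-1.0, -11.3, -3.6]
width: 0.0129
time_s: 13.8
position: [0.6491, -0.2005, 0.1169]
tcp_rot: [[-0.963, -0.269, -0.002], [-0.269, 0.963, -0.004], [0.003, -0.003, -1.0]]
wrist_force: [-4.7, -12.1, -2.5]
width: 0.013
pos [ 0.6491 -0.2005  0.1169] jaw deg -164.4 shift mm [-0.7  2.9  0.9] F [ -4.1 -12.   -3.1] w 0.0126
```

View pics/wrist10.png

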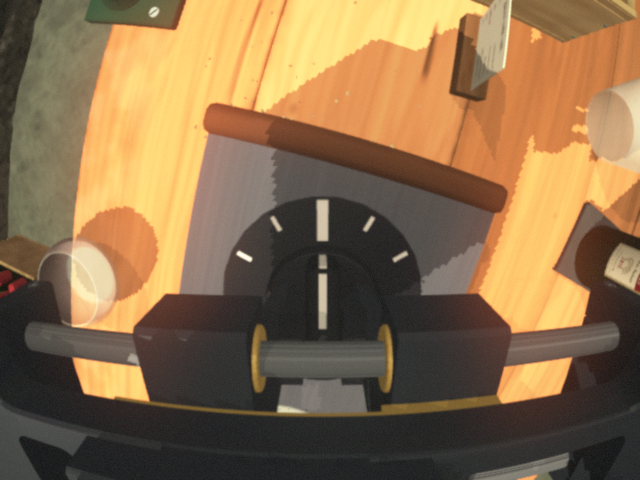

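View pics/d1.png

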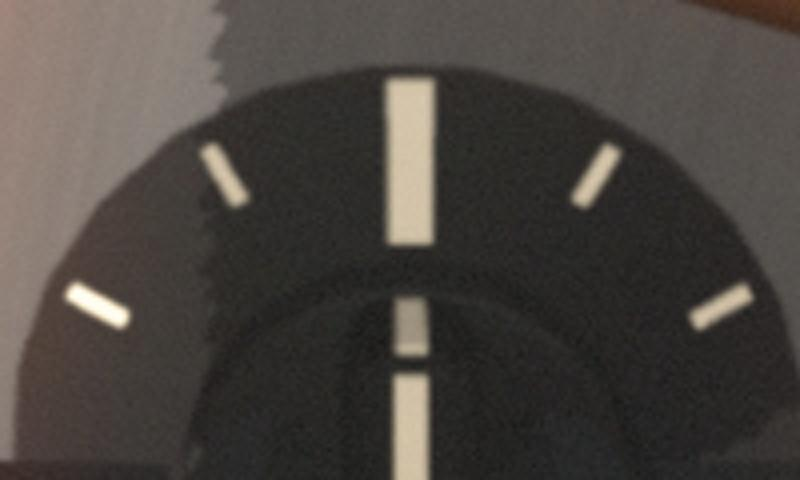

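```bash
python3 -m handwheel '[[0,0,0,0,-2,0,5],[0,0,0,0,0,0,5],[0,0,0,0,0,0,40],[0,0,0,0,0,0,40],[0,0,0,0,0,0,40]]'; python3 -m handwheel '[[0,0,0,0,0,-15,40],[0,0,0,0,0,-35,50],[0,0,0,0,0,-45,100],[0,0,0,0,0,-40,100],[0,0,0,0,0,0,100]]'; python3 -c "
from h import *
cap('wrist','wrist11');cap('side','side11')
crop('wrist11',240,150,160,120,4,'d1')
rel([.649,-.1975,.116])"
```

```text
time_s: 14.4
position: [0.6509, -0.1994, 0.1175]
tcp_rot: [[-0.962, -0.271, 0.001], [-0.271, 0.962, -0.0], [-0.001, -0.0, -1.0]]
wrist_force: [0.4, 0.1, 0.2]
width: 0.0341
time_s: 14.9
position: [0.6522, -0.1999, 0.259]
tcp_rot: [[-0.962, -0.272, 0.011], [-0.272, 0.962, -0.005], [-0.009, -0.008, -1.0]]
wrist_force: [0.1, 0.2, 0.7]
width: 0.0651
pos [ 0.6508 -0.1994  0.2527] jaw deg -164.2 shift mm [  1.4   2.4 136.6] F [ 0.3  0.4 -0.4] w 0.0729
```

View pics/wrist11.png

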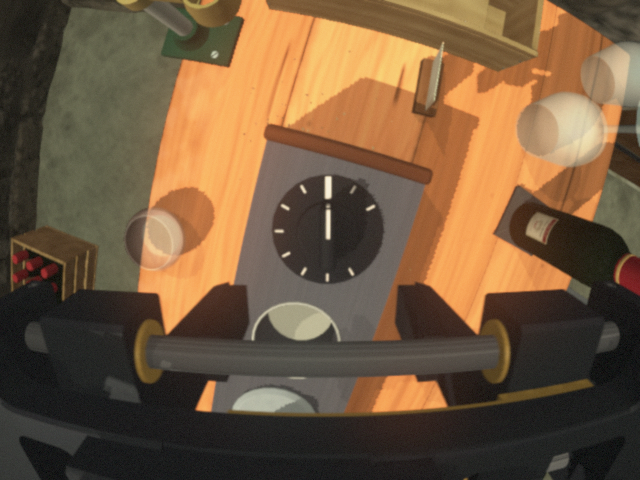

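View pics/d1.png

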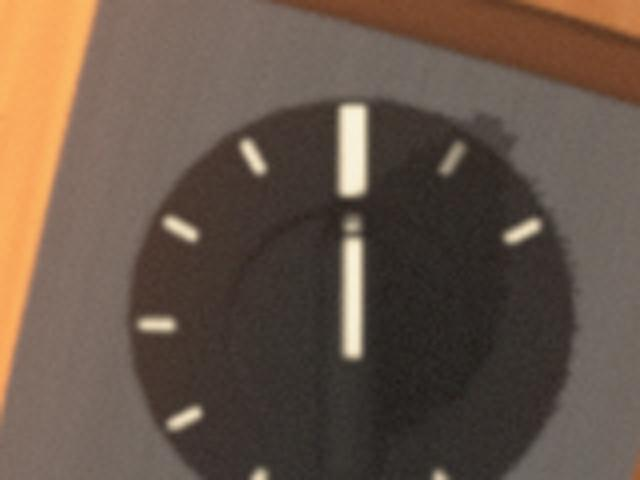

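```bash
python3 -m handwheel '[[0,0,-0.148,0,0,-20,100],[0,0,-0.148,0,0,-20,100],[0,0,-0.148,0,0,-20,100],[0,0,-0.148,0,0,-20,100],[0,0,-0.148,0,0,0,100]]' >/dev/null; python3 -m handwheel '[[0,0,-0.148,0,0,0,100],[0,0,-0.148,0,0,0,100],[0,0,-0.148,0,0,0,100],[0,0,-0.148,0,0,0,100],[0,0,-0.148,0,0,0,100]]'>/dev/null; python3 -m handwheel '[[0,0,-0.148,0,0,0,100],[0,0,-0.148,0,0,0,100],[0,0,-0.148,0,0,0,100],[0,0,-0.148,0,0,0,100],[0,0,-0.148,0,0,0,100]]'>/dev/null;python3 -m handwheel '[[0,0,-0.148,0,0,0,100],[0,0,-0.148,0,0,0,100],[0,0,-0.148,0,0,0,100],[0,0,-0.15,0,0,0,100],[0,0,0,0,0,0,100]]';  python3 -c "
from h import *
rel([.411,.13,.31])"
```

```text
time_s: 17.0
position: [0.6507, -0.1995, 0.3302]
tcp_rot: [[0.999, -0.051, -0.003], [-0.051, -0.999, 0.002], [-0.003, -0.002, -1.0]]
wrist_force: [-0.2, 0.6, -0.3]
width: 0.088
pos [ 0.6507 -0.1995  0.3302] jaw deg -3.0 shift mm [-256.2 -316.7   21.4] F [-0.2  0.6 -0.3] w 0.088
```

```bash
python3 -m handwheel '[[0,0,-0.05,-15,-25,0,100],[0,0,0,-25,-40,0,100],[0,0,0,-25,-40,0,100],[0,0,0,-25,-40,0,100],[0,0,0,-25,-40,0,100]]' >/dev/null; python3 -m handwheel '[[0,0,0,-25,-40,0,100],[0,0,0,-25,-40,0,100],[0,0,0,-25,-35,0,100],[0,0,0,-10,-25,0,100],[0,0,0,0,0,0,100]]'; python3 - <<'E'
from h import *
for n in ['scene','side','wrist']: cap(n,n+'12')
rel([.411,.215,.32])
E
```

```text
time_s: 18.0
position: [0.4513, 0.129, 0.3319]
tcp_rot: [[1.0, -0.003, -0.001], [-0.003, -1.0, 0.0], [-0.001, -0.0, -1.0]]
wrist_force: [0.4, 0.1, -0.4]
width: 0.0883
pos [0.4532 0.1262 0.3316] jaw deg -0.3 shift mm [-42.7 -88.6  11.6] F [-0.4 -0.6  0.1] w 0.0881
```

View pics/wrist12.png

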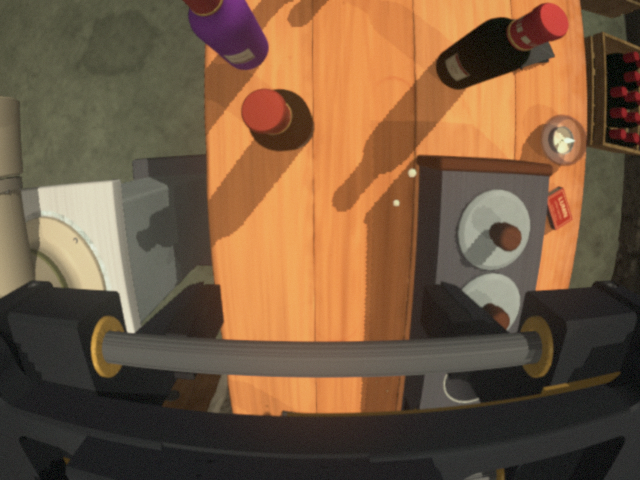

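View pics/scene12.png

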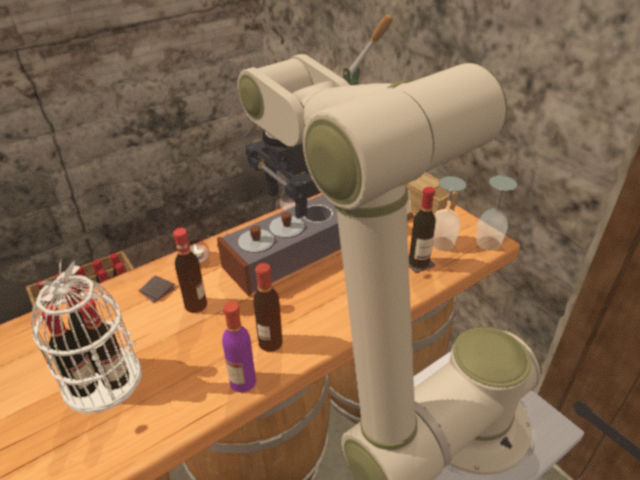

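View pics/side12.png

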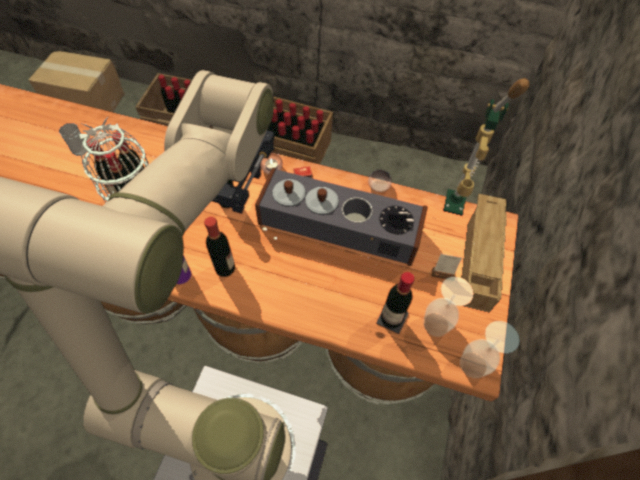

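```bash
python3 - <<'E'
from h import *
crop('wrist12',230,75,90,90,8,'d1');crop('wrist12',430,0,160,100,5,'d2');crop('scene12',170,220,110,140,5,'d3')
E
```

```text
(no output)
```

View pics/d1.png

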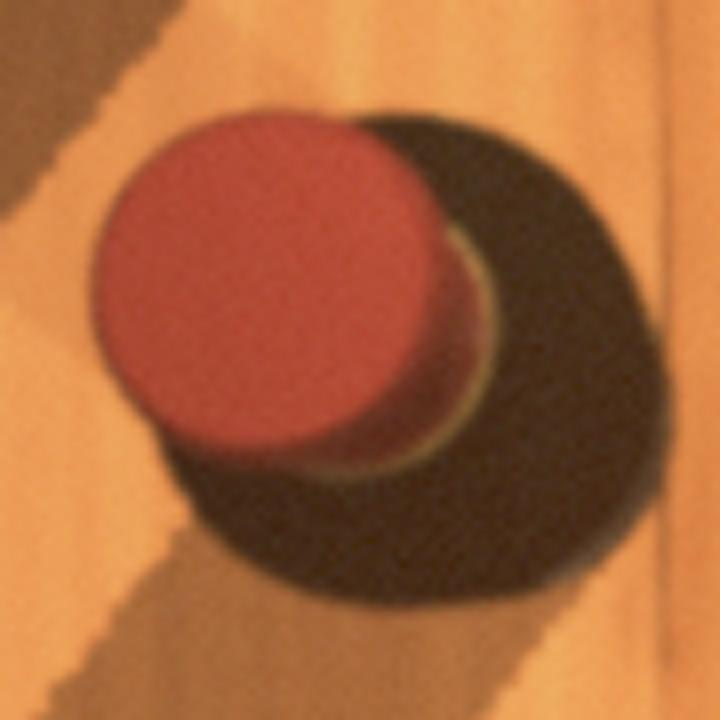

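View pics/d2.png

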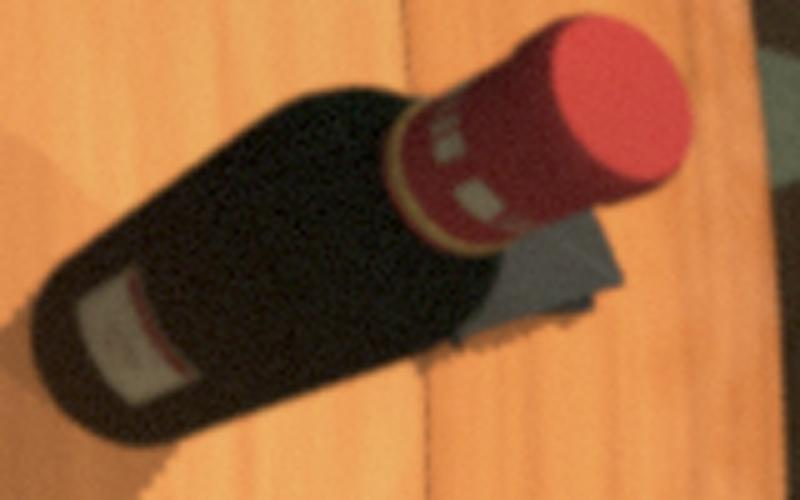

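View pics/d3.png

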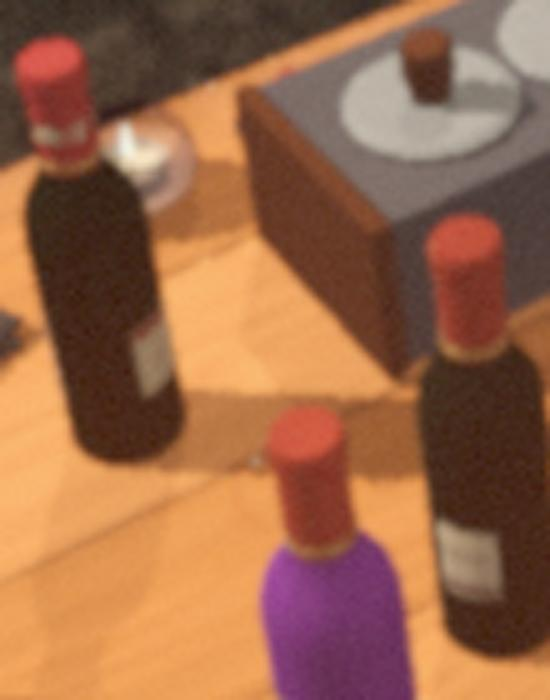

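```bash
python3 - <<'E'
from h import *
f='wrist12'
rB=[ray('wrist',(230+265/8,75+280/8),f),ray('scene',(170+466/5,220+238/5))]
rA=[ray('wrist',(430+622/5,97/5),f),ray('scene',(170+53/5,220+60/5))]
for n,r in(('B',rB),('A',rA)): print(n,tri(r))
print(onz('wrist',(230+265/8,75+280/8),.235,f),onz('wrist',(430+622/5,97/5),.235,f))
p=(430+622/5,97/5)
E
```

```text
B (array([0.41461473, 0.2172859 , 0.23013295]), [0.001263786110719135, 0.0012637861107191962])
A (array([0.62859615, 0.30186548, 0.23170277]), [0.0022745674714357237, 0.0022745674714356972])
[0.41598432 0.2179103  0.235     ] [0.62872188 0.30200901 0.235     ]
```

```bash
python3 -m handwheel '[[0,0,0,-18,-40,0,100],[0,0,0,-15,-40,0,100],[0,0,0,-5,-12,15,100],[0,0,0,0,0,10,100],[0,0,0,0,0,0,100]]' 30; python3 - <<'E'
from h import *
cap('wrist','wrist13')
rel([.415,.2177,.182]); print(proj('wrist',[.415,.2177,.235],'wrist13'))
E
```

```text
time_s: 18.65
position: [0.4155, 0.2177, 0.3056]
tcp_rot: [[1.0, -0.005, -0.003], [-0.005, -1.0, -0.001], [-0.003, 0.001, -1.0]]
wrist_force: [0.1, 0.1, 0.3]
width: 0.0884
pos [0.4158 0.2176 0.3066] jaw deg -0.3 shift mm [-6.000e-01 -1.000e-01  1.246e+02] F [-0.2  0.2  0.7] w 0.088
[320.30176628 257.49850969]
```

View pics/wrist13.png

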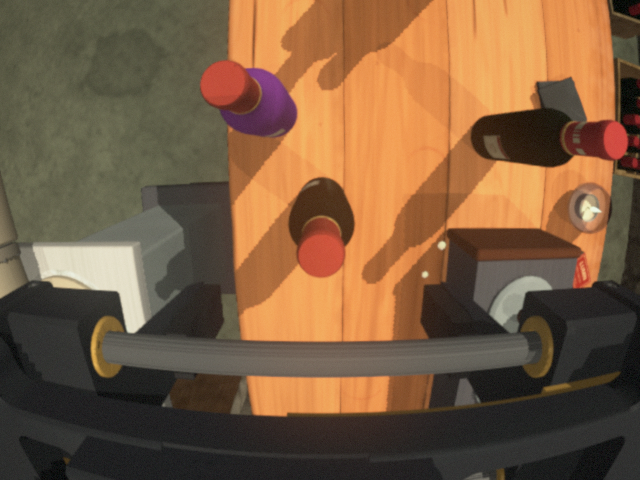

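```bash
python3 -m handwheel '[[0,0,0,0,-1,30,80],[0,0,0,0,0,45,60],[0,0,0,0,0,35,60],[0,0,0,0,0,13,50],[0,0,0,0,0,0,50]]' 30; python3 -m handwheel '[[0,0,0,0,0,0,20],[0,0,0,0,0,0,20],[0,0,0,0,0,0,20],[0,0,0,0,0,0,20],[0,0,0,0,0,0,20]]' 45;python3 -m handwheel '[[0,0,0,0,0,0,20],[0,0,0,0,0,0,20]]' 45; python3 -c "
from h import *
rel([.415,.2177,.182])"
```

```text
time_s: 19.2
position: [0.4155, 0.2185, 0.183]
tcp_rot: [[1.0, -0.005, -0.003], [-0.005, -1.0, -0.001], [-0.003, 0.001, -1.0]]
wrist_force: [0.4, 0.5, -0.3]
width: 0.0503
time_s: 19.7
position: [0.4153, 0.2198, 0.1853]
tcp_rot: [[1.0, -0.003, 0.001], [-0.003, -1.0, 0.0], [0.001, -0.0, -1.0]]
wrist_force: [-2.7, -0.6, 7.0]
width: 0.0299
time_s: 19.9
position: [0.4153, 0.2199, 0.1853]
tcp_rot: [[1.0, -0.003, 0.001], [-0.003, -1.0, 0.0], [0.001, -0.0, -1.0]]
wrist_force: [-2.0, -0.2, 5.6]
width: 0.0295
pos [0.4153 0.2199 0.1853] jaw deg -0.2 shift mm [-0.3  2.2  3.3] F [-2.  -0.2  5.6] w 0.0295
```

```bash
python3 -m handwheel '[[0,0,0,0,0,-10,20],[0,0,0,0,0,-30,20],[0,0,0,0,0,-45,20],[0,0,0,0,0,-45,20],[0,0,0,0,0,-40,20]]'; python3 -m handwheel '[[0,0,0,10,15,-10,20],[0,0,0,20,30,0,20],[0,0,0,25,35,0,20],[0,0,0,28,38,0,20],[0,0,0,28,38,0,20]]'; python3 -m handwheel '[[0,0,0,28,38,0,20],[0,0,0,28,38,0,20],[0,0,0,28,38,0,20],[0,0,0,20,25,0,20],[0,0,0,10,10,0,20]]'; python3 -c "
from h import *
rel([.648,-.0885,.36])"
```

```text
time_s: 20.4
position: [0.4147, 0.2197, 0.3567]
tcp_rot: [[1.0, -0.003, 0.001], [-0.003, -1.0, 0.0], [0.0, -0.0, -1.0]]
wrist_force: [0.5, 0.3, -7.3]
width: 0.0294
time_s: 20.9
position: [0.5262, 0.062, 0.3644]
tcp_rot: [[1.0, -0.003, -0.001], [-0.003, -1.0, 0.0], [-0.001, -0.0, -1.0]]
wrist_force: [1.6, 0.2, -7.2]
width: 0.0301
time_s: 21.4
position: [0.6403, -0.0889, 0.3626]
tcp_rot: [[1.0, -0.006, -0.003], [-0.006, -1.0, 0.0], [-0.003, -0.0, -1.0]]
wrist_force: [-0.4, 0.6, -7.1]
width: 0.0298
pos [ 0.6403 -0.0889  0.3626] jaw deg -0.3 shift mm [ 7.7 -0.4  2.5] F [-0.4  0.6 -7.1] w 0.0298
```

```bash
python3 -m handwheel '[[0,0,0,8,0,10,20],[0,0,0,0,0,30,20],[0,0,0,0,0,20,20],[0,0,0,0,0,0,20]]'; python3 -c "
from h import *
cap('wrist','wrist14');cap('side','side14');cap('scene','scene14')
crop('side14',310,130,130,130,5,'d3');crop('scene14',260,140,120,120,5,'d2')
rel([.648,-.0885,.36])"
```

```text
time_s: 21.8
position: [0.6461, -0.0845, 0.3005]
tcp_rot: [[1.0, -0.002, -0.008], [-0.002, -1.0, 0.003], [-0.008, -0.003, -1.0]]
wrist_force: [-0.2, 0.2, -6.3]
width: 0.0296
pos [ 0.6475 -0.0853  0.3057] jaw deg -0.1 shift mm [  0.6   3.2 -54.3] F [ 0.7  0.1 -5.9] w 0.0297
```

View pics/d3.png

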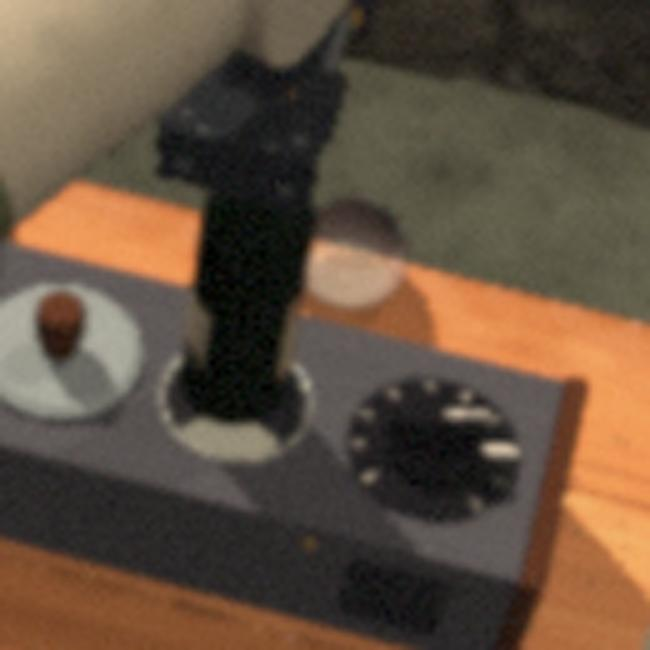

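View pics/d2.png

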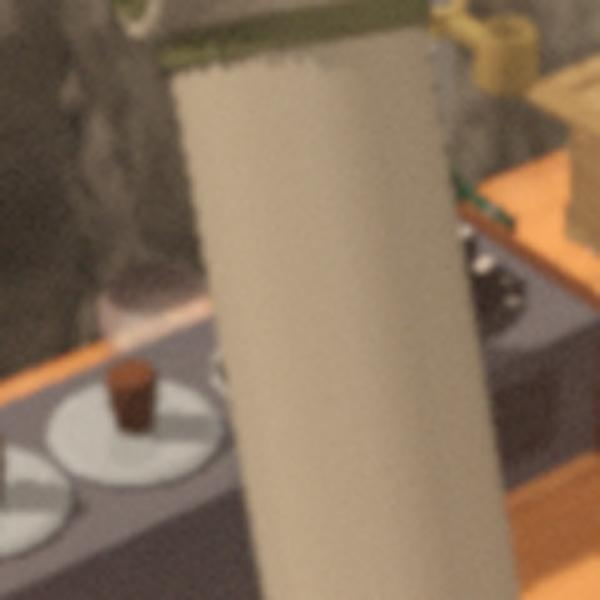

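View pics/wrist14.png

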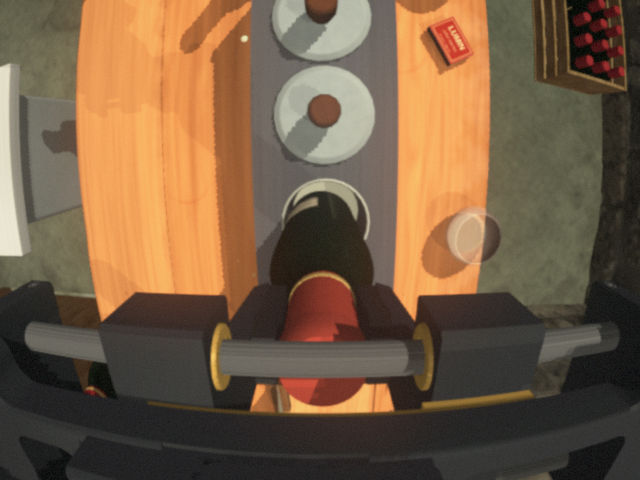

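```bash
python3 -m handwheel '[[0,0,0,1,3,10,20],[0,0,0,0,0,25,20],[0,0,0,0,0,25,20],[0,0,0,0,0,10,20],[0,0,0,0,0,0,20]]'; python3 -m handwheel '[[0,0,0,0,0,4,20],[0,0,0,0,0,3,20],[0,0,0,0,0,0,20]]'
```

```text
time_s: 22.45
position: [0.648, -0.0889, 0.2332]
tcp_rot: [[1.0, -0.003, -0.002], [-0.003, -1.0, 0.001], [-0.002, -0.001, -1.0]]
wrist_force: [0.3, 0.2, -5.8]
width: 0.0295
time_s: 22.75
position: [0.6484, -0.0889, 0.2276]
tcp_rot: [[1.0, -0.003, 0.001], [-0.003, -1.0, -0.0], [0.001, 0.0, -1.0]]
wrist_force: [-0.1, -0.8, -6.7]
width: 0.0296
```

```bash
python3 -m handwheel '[[0,0,0,0,0,2,20],[0,0,0,0,0,1,20],[0,0,0,0,0,0,20]]'; python3 -m handwheel '[[0,0,0,0,0,1.5,20],[0,0,0,0,0,0,20]]'; python3 -m handwheel '[[0,0,0,0,0,1.5,20],[0,0,0,0,0,0,20]]'
```

```text
time_s: 23.05
position: [0.6483, -0.0889, 0.2242]
tcp_rot: [[1.0, -0.003, -0.0], [-0.003, -1.0, 0.0], [-0.0, -0.0, -1.0]]
wrist_force: [-0.1, -0.7, -6.8]
width: 0.0292
time_s: 23.25
position: [0.6482, -0.0888, 0.2226]
tcp_rot: [[1.0, -0.003, -0.0], [-0.003, -1.0, 0.0], [-0.0, -0.0, -1.0]]
wrist_force: [-0.2, -1.2, -6.7]
width: 0.0293
time_s: 23.45
position: [0.6482, -0.0889, 0.221]
tcp_rot: [[1.0, -0.003, -0.0], [-0.003, -1.0, 0.0], [-0.0, -0.0, -1.0]]
wrist_force: [-1.2, 0.3, -6.7]
width: 0.0297
```

```bash
python3 -m handwheel '[[0,0,0,0,0,1.5,20],[0,0,0,0,0,0,20]]'|sed -n '2p;4p'; python3 -m handwheel '[[0,0,0,0,0,1,20],[0,0,0,0,0,0,20]]'|sed -n '2p;4p'
```

```text
position: [0.6484, -0.0889, 0.2204]
wrist_force: [-0.4, 0.3, -2.6]
position: [0.6485, -0.089, 0.2203]
wrist_force: [-3.4, 0.2, 5.3]
```

```bash
python3 -m handwheel '[[0,0,0,0,0,-1,20],[0,0,0,0,0,0,55],[0,0,0,0,0,0,55],[0,0,0,0,0,0,55],[0,0,0,0,0,0,55]]'|tail -2; python3 -m handwheel '[[0,0,0,0,0,-20,55],[0,0,0,0,0,-40,55],[0,0,0,0,0,-45,60],[0,0,0,0,0,-10,100],[0,0,0,0,0,0,100]]'; python3 -c "
from h import *
cap('wrist','wrist15');cap('side','side15');crop('side15',250,130,180,130,4,'d3')
rel([.645,.0125,.2])"
```

```text
wrist_force: [-0.3, -0.4, 1.2]
width: 0.0483
time_s: 24.85
position: [0.6486, -0.089, 0.3364]
tcp_rot: [[1.0, -0.003, 0.004], [-0.003, -1.0, -0.001], [0.004, 0.001, -1.0]]
wrist_force: [0.5, -0.4, -0.3]
width: 0.067
pos [ 0.6481 -0.0889  0.333 ] jaw deg -0.2 shift mm [  -3.1 -101.3  133.1] F [ 0.7 -0.  -0.4] w 0.0749
```

View pics/wrist15.png

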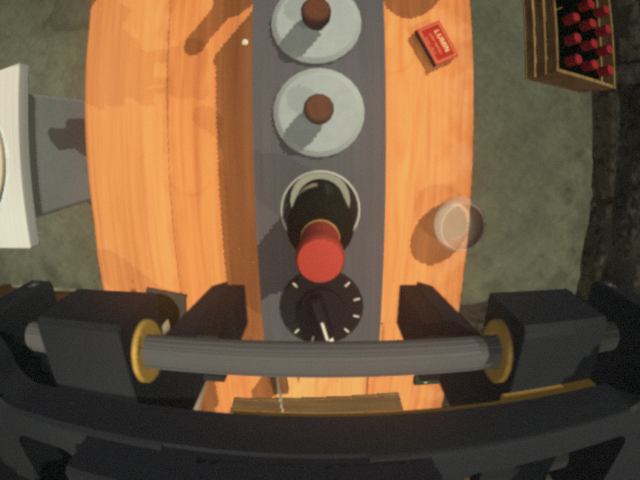

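View pics/d3.png

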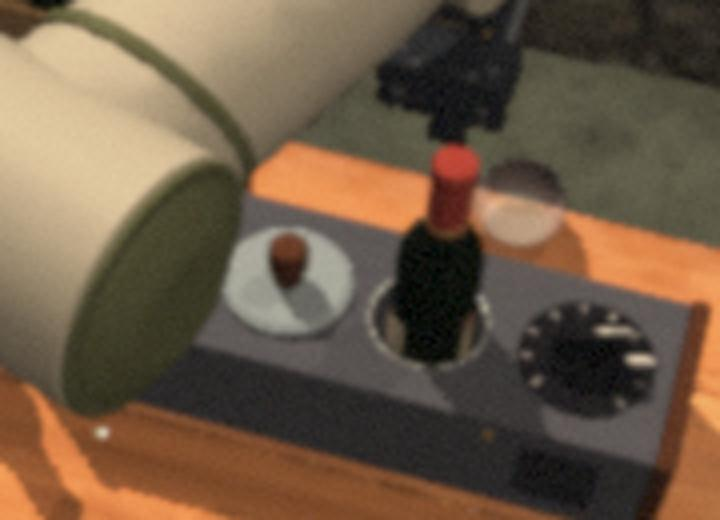

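```bash
python3 -m handwheel '[[0,0,0,0,-30,0,100],[0,0,0,0,-45,0,100],[0,0,0,0,-45,0,100],[0,0,0,-4,-45,20,100],[0,0,0,0,-35,40,100]]' 25|sed -n 2p; python3 -m handwheel '[[0,0,0,0,0,40,100],[0,0,0,0,0,0,100]]'|sed -n 2p; python3 -c "
from h import *
cap('wrist','wrist16')
rel([.644,.111,.116]);print(proj('wrist',[.644,.111,.146],'wrist16'))"
```

```text
position: [0.6445, 0.1118, 0.2769]
position: [0.6422, 0.11, 0.2298]
pos [0.6437 0.1092 0.234 ] jaw deg -0.2 shift mm [  1.2  -1.8 118. ] F [ 0.7 -0.2  0.9] w 0.0881
[325.48402528 249.99975845]
```

View pics/wrist16.png

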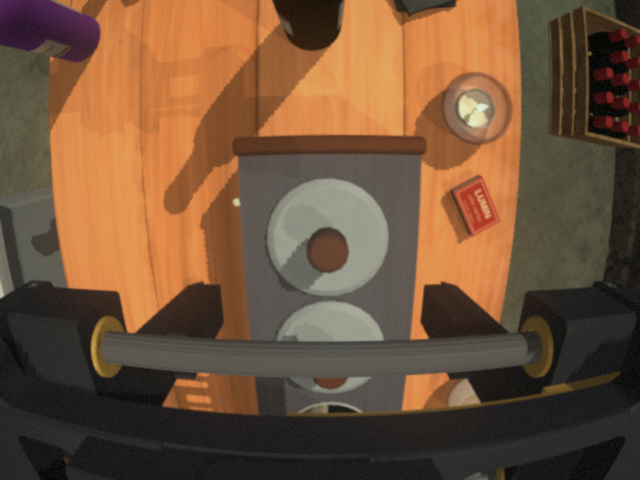

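```bash
python3 -m handwheel '[[0,0,0,2,-1,30,70],[0,0,0,0,0,40,60],[0,0,0,0,0,30,60],[0,0,0,0,0,14,55],[0,0,0,0,0,0,50]]' 25|sed -n 2p; python3 -c "
from h import *
rel([.645,.111,.116])"
```

```text
position: [0.6471, 0.109, 0.1227]
pos [0.6471 0.109  0.1227] jaw deg -0.3 shift mm [-2.1 -2.   6.7] F [ 0.6 -1.   0.7] w 0.0502
```

```bash
python3 -m handwheel '[[0,0,0,-2,-1,6,40],[0,0,0,0,0,0,20],[0,0,0,0,0,0,20],[0,0,0,0,0,0,20],[0,0,0,0,0,0,20]]' 35; python3 -m handwheel '[[0,0,0,0,0,-5,20],[0,0,0,0,0,-15,20],[0,0,0,0,0,-30,20],[0,0,0,0,0,-20,20]]'; python3 -c "
from h import *
cap('wrist','wrist17');rel([.645,.111,.116])"
```

```text
time_s: 26.7
position: [0.6453, 0.1109, 0.1183]
tcp_rot: [[1.0, -0.003, 0.002], [-0.003, -1.0, -0.0], [0.002, 0.0, -1.0]]
wrist_force: [-0.2, -1.4, 5.6]
width: 0.0271
time_s: 27.1
position: [0.645, 0.1112, 0.1887]
tcp_rot: [[1.0, -0.003, 0.001], [-0.003, -1.0, 0.0], [0.001, -0.0, -1.0]]
wrist_force: [0.2, -0.8, -2.3]
width: 0.0269
pos [0.646  0.1112 0.192 ] jaw deg -0.2 shift mm [-1.5  0.2 76. ] F [0.  0.3 2. ] w 0.0266
```

View pics/wrist17.png

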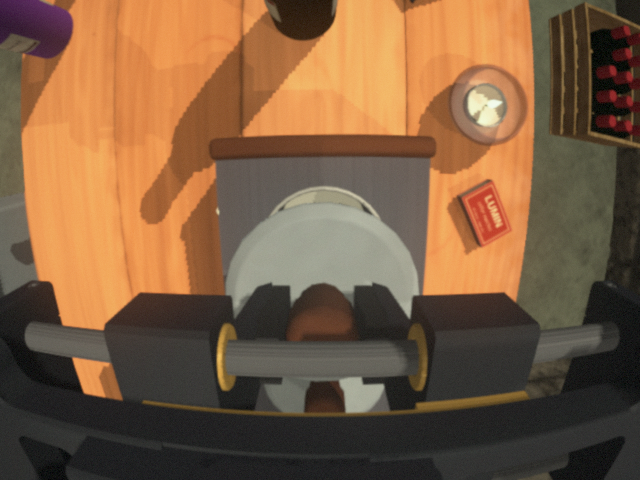

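```bash
python3 -m handwheel '[[0,0,0,-25,5,0,20],[0,0,0,-40,10,0,20],[0,0,0,-40,20,0,20],[0,0,0,-38,23,0,20],[0,0,0,-25,15,0,20]]'|sed -n 2p; python3 -m handwheel '[[0,0,0,-8,8,20,20],[0,0,0,0,0,45,20],[0,0,0,0,0,45,20],[0,0,0,0,0,30,20],[0,0,0,0,0,10,20]]'|sed -n '2p;4p'; python3 -m handwheel '[[0,0,0,0,0,5,20],[0,0,0,0,0,0,20]]';  python3 -c "
from h import *
rel([.47,.03,.025])"
```

```text
position: [0.4739, 0.038, 0.1865]
position: [0.467, 0.0308, 0.0344]
wrist_force: [-0.5, 0.5, -1.4]
time_s: 28.35
position: [0.4691, 0.0306, 0.0325]
tcp_rot: [[1.0, -0.003, 0.001], [-0.003, -1.0, -0.0], [0.001, 0.0, -1.0]]
wrist_force: [-0.2, -0.2, -1.3]
width: 0.0271
pos [0.4691 0.0306 0.0325] jaw deg -0.2 shift mm [0.9 0.6 7.5] F [-0.2 -0.2 -1.3] w 0.0271
```

```bash
python3 -m handwheel '[[0,0,0,0,0,4,20],[0,0,0,0,0,1.5,20],[0,0,0,0,0,0,20]]'|sed -n '2p;4p'; python3 -m handwheel '[[0,0,0,0,0,1.5,20],[0,0,0,0,0,0,20]]'|sed -n '2p;4p'; python3 -m handwheel '[[0,0,0,0,0,1,20],[0,0,0,0,0,0,20]]'|sed -n '2p;4p'
```

```text
position: [0.4689, 0.0306, 0.027]
wrist_force: [-0.6, 0.2, -1.3]
position: [0.4689, 0.0305, 0.0254]
wrist_force: [0.0, -0.0, -0.4]
position: [0.4689, 0.0305, 0.0253]
wrist_force: [-3.5, 0.5, 14.3]
```

```bash
python3 -m handwheel '[[0,0,0,0,0,-1,20],[0,0,0,0,0,0,55],[0,0,0,0,0,0,55],[0,0,0,0,0,0,55],[0,0,0,0,0,0,55]]'|tail -2; python3 -m handwheel '[[0,0,0,0,0,-25,55],[0,0,0,0,0,-45,55],[0,0,0,0,0,-45,100],[0,0,0,0,-20,-45,100],[0,0,0,15,-20,-42,100]]'|sed -n 2p; python3 -m handwheel '[[0,0,0,15,-20,-42,100],[0,0,0,15,-20,-42,100],[0,0,0,30,-40,0,100],[0,0,0,25,-40,0,100],[0,0,0,0,0,0,100]]'|sed -n 2p;python3 -c "
from h import *
cap('wrist','wrist18');cap('side','side18');cap('scene','scene18');rel([.629,.302,.185])"
```

```text
wrist_force: [-0.3, -0.1, 0.0]
width: 0.0483
position: [0.4827, 0.0709, 0.2295]
position: [0.5705, 0.1939, 0.3093]
pos [0.5689 0.19   0.3107] jaw deg -0.2 shift mm [  59.9 -112.2  125.6] F [-1.3 -0.   0. ] w 0.0886
```

View pics/wrist18.png

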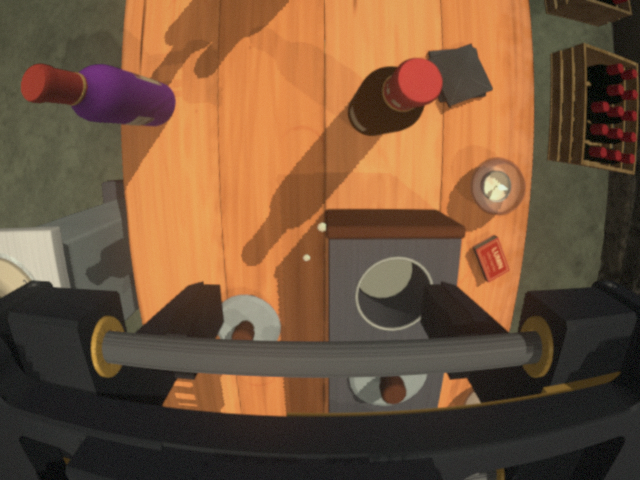

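View pics/scene18.png

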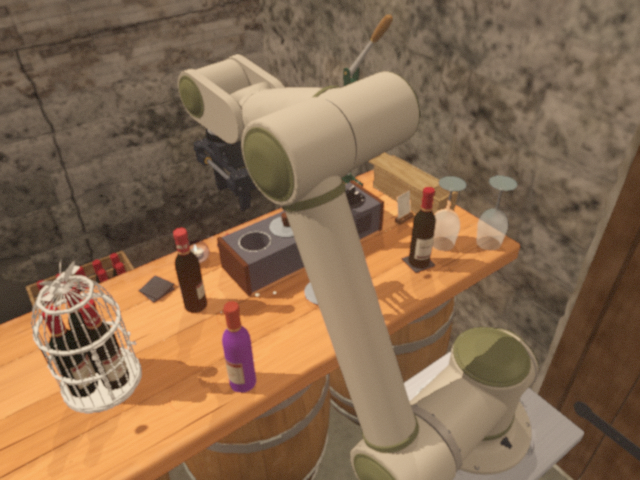

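View pics/side18.png

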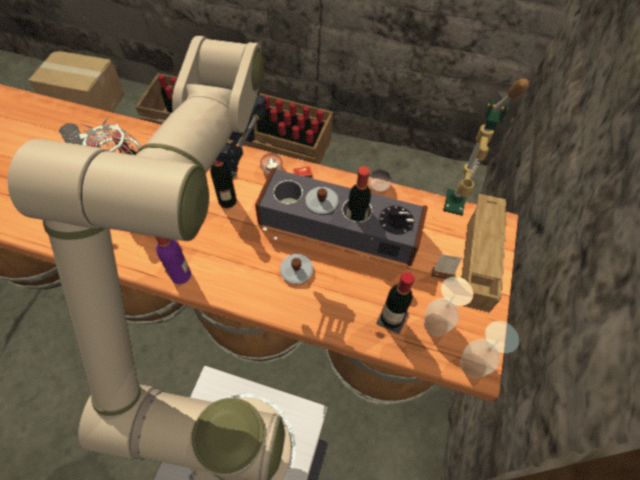

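```bash
python3 - <<'E'
from h import *
f='wrist18'
print(onz('wrist',(419.5,82),.235,f), onz('wrist',(395.5,294.5),.103,f), onz('wrist',(356,294),.103,f),onz('wrist',(396,257),.103,f),onz('wrist',(396,332),.103,f))
print(tri([ray('wrist',(419.5,82),f),ray('wrist',(430+622/5,97/5),'wrist12')]))
crop('side18',250,160,80,60,8,'d1')
E
```

```text
[0.62894422 0.30120769 0.235     ] [0.64723095 0.11176345 0.103     ] [0.6058726  0.11282403 0.103     ] [0.64512217 0.15251202 0.103     ] [0.65120506 0.06729966 0.103     ]
(array([0.6286536 , 0.30149228, 0.23536023]), [0.0004020425718382482, 0.00040204257183818203])
```

View pics/d1.png

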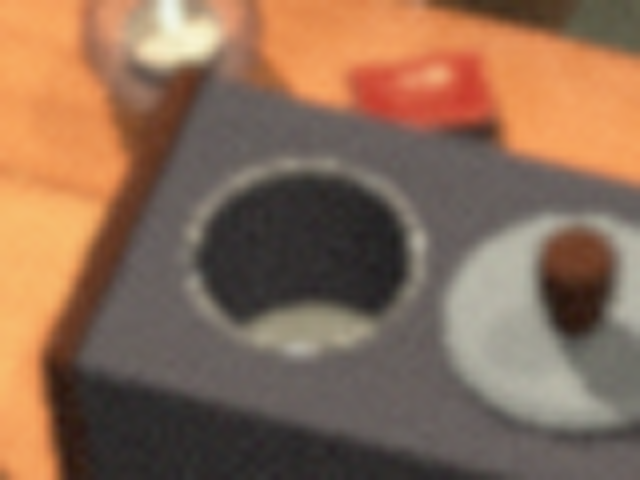

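```bash
python3 -m handwheel '[[0,0,0,20,-35,0,100],[0,0,0,20,-40,0,100],[0,0,0,15,-30,0,100],[0,0,0,5,-7,20,100],[0,0,0,0,0,30,80]]' 30|sed -n 2p; python3 -m handwheel '[[0,0,0,0,0,30,70],[0,0,0,0,0,30,60],[0,0,0,0,0,16,50],[0,0,0,0,0,0,50]]'; python3 -c "
from h import *
rel([.6288,.3014,.185])"
```

```text
position: [0.6302, 0.3022, 0.2618]
time_s: 31.6
position: [0.6286, 0.3005, 0.1831]
tcp_rot: [[1.0, -0.004, -0.005], [-0.005, -1.0, -0.001], [-0.005, 0.001, -1.0]]
wrist_force: [-0.2, 0.2, -0.4]
width: 0.0502
pos [0.6286 0.3005 0.1831] jaw deg -0.3 shift mm [ 0.2 -0.9 -1.9] F [-0.2  0.2 -0.4] w 0.0502
```

```bash
python3 -m handwheel '[[0,0,0,0,0,0,20],[0,0,0,0,0,0,20],[0,0,0,0,0,0,20],[0,0,0,0,0,0,20],[0,0,0,0,0,0,20]]' 45; python3 -m handwheel '[[0,0,0,0,0,-10,20],[0,0,0,0,0,-30,20],[0,0,0,0,0,-45,20],[0,0,0,0,0,-45,20],[0,0,0,0,0,0,20]]'; python3 -c "
from h import *
rel([.646,.111,.32])"
```

```text
time_s: 32.1
position: [0.6296, 0.3021, 0.1868]
tcp_rot: [[1.0, -0.003, 0.002], [-0.003, -1.0, 0.0], [0.002, -0.0, -1.0]]
wrist_force: [-2.6, -1.2, 5.5]
width: 0.0298
time_s: 32.6
position: [0.6303, 0.3025, 0.3222]
tcp_rot: [[1.0, -0.003, 0.012], [-0.003, -1.0, 0.003], [0.012, -0.003, -1.0]]
wrist_force: [0.2, 0.2, -4.7]
width: 0.0294
pos [0.6303 0.3025 0.3222] jaw deg -0.2 shift mm [ 16.2 191.4   1.7] F [ 0.2  0.2 -4.7] w 0.0294
```

```bash
python3 -m handwheel '[[0,0,0,2,15,0,20],[0,0,0,4,35,0,20],[0,0,0,4,40,0,20],[0,0,0,4,40,0,20],[0,0,0,2,35,0,20]]'|sed -n 2p; python3 -m handwheel '[[0,0,0,0,20,0,20],[0,0,0,0,6,0,20],[0,0,0,0,0,0,20],[0,0,0,0,0,0,20]]'; python3 -c "
from h import *
cap('wrist','wrist19');cap('side','side19');cap('scene','scene19');crop('scene19',190,170,160,130,5,'d2');crop('side19',240,130,130,110,6,'d3')
rel([.646,.111,.32])"
```

```text
position: [0.6444, 0.1341, 0.3118]
time_s: 33.5
position: [0.6446, 0.1118, 0.314]
tcp_rot: [[1.0, -0.002, -0.002], [-0.002, -1.0, 0.0], [-0.002, -0.0, -1.0]]
wrist_force: [-1.1, 0.6, -6.3]
width: 0.0296
pos [0.6447 0.1122 0.3148] jaw deg -0.1 shift mm [ 1.3  1.2 -5.2] F [ 0.1 -0.1 -5.6] w 0.0296
```

View pics/d2.png

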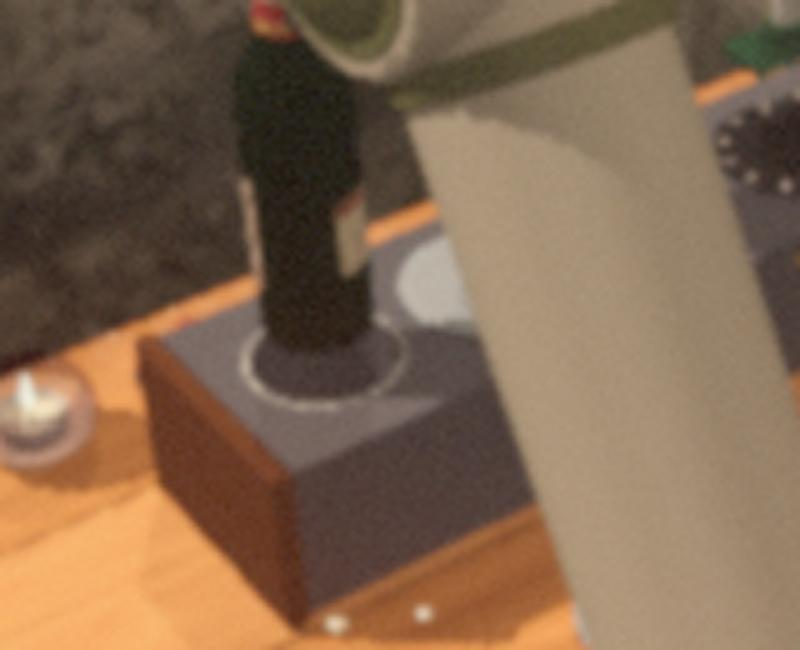

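View pics/wrist19.png

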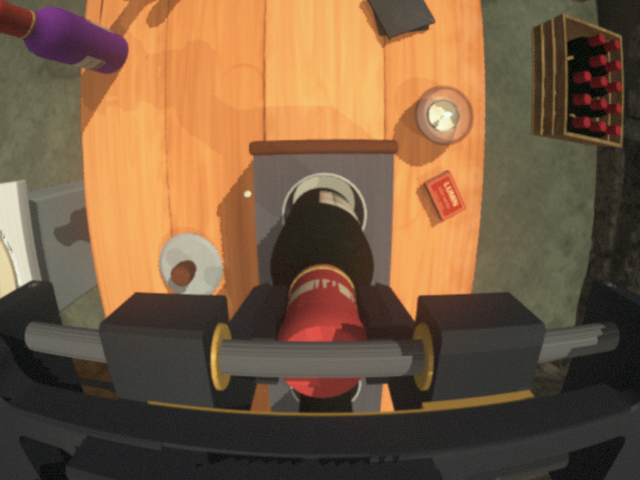

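View pics/d3.png

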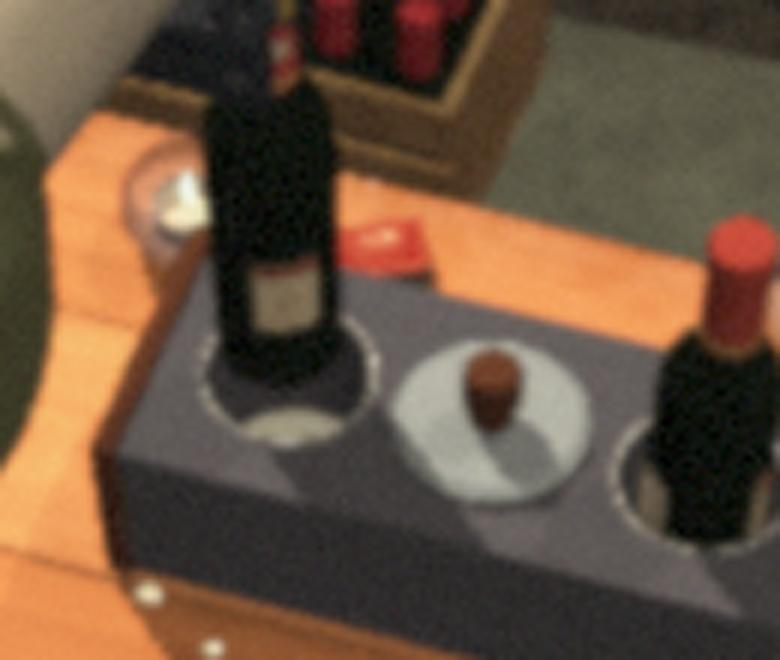

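```bash
python3 -m handwheel '[[0,0,0,1,3,0,20],[0,0,0,0,0,15,20],[0,0,0,0,0,20,20],[0,0,0,0,0,20,20],[0,0,0,0,0,2,20]]'|sed -n '2p;4p'; python3 -m handwheel '[[0,0,0,0,0,2.5,20],[0,0,0,0,0,0,20]]'|sed -n '2p;4p'; python3 -m handwheel '[[0,0,0,0,0,2.5,20],[0,0,0,0,0,0,20]]'|sed -n '2p;4p'; 
```

```text
position: [0.645, 0.1082, 0.2554]
wrist_force: [-1.1, -0.5, -7.4]
position: [0.6462, 0.1081, 0.2566]
wrist_force: [-0.7, -0.1, -6.1]
position: [0.646, 0.1081, 0.2535]
wrist_force: [-0.4, 0.4, -6.4]
```

```bash
g(){ awk '/position/{print} /wrist_force/{print; gsub(/[\],]/,""); exit ($NF>-4.2)?1:0}'; }
python3 -m handwheel '[[0,0,0,0,0,2,20],[0,0,0,0,0,0,20]]'|g && python3 -m handwheel '[[0,0,0,0,0,2,20],[0,0,0,0,0,0,20]]'|g && python3 -m handwheel '[[0,0,0,0,0,2,20],[0,0,0,0,0,0,20]]'|g && python3 -m handwheel '[[0,0,0,0,0,2,20],[0,0,0,0,0,0,20]]'|g && python3 -m handwheel '[[0,0,0,0,0,2,20],[0,0,0,0,0,0,20]]'|g && python3 -m handwheel '[[0,0,0,0,0,2,20],[0,0,0,0,0,0,20]]'|g && python3 -m handwheel '[[0,0,0,0,0,2,20],[0,0,0,0,0,0,20]]'|g && python3 -m handwheel '[[0,0,0,0,0,2,20],[0,0,0,0,0,0,20]]'|g && python3 -m handwheel '[[0,0,0,0,0,2,20],[0,0,0,0,0,0,20]]'|g && python3 -m handwheel '[[0,0,0,0,0,2,20],[0,0,0,0,0,0,20]]'|g
```

```text
position: [0.6458, 0.108, 0.251]
wrist_force: [-0.4, 0.2, -6.6]
position: [0.6458, 0.1081, 0.2488]
wrist_force: [-0.1, 0.6, -7.2]
position: [0.6458, 0.108, 0.2468]
wrist_force: [-0.0, -0.1, -5.2]
position: [0.6458, 0.108, 0.2448]
wrist_force: [-0.1, 0.7, -7.2]
position: [0.6458, 0.108, 0.2428]
wrist_force: [0.3, 0.3, -5.8]
position: [0.6458, 0.1081, 0.2408]
wrist_force: [-0.3, -0.4, -6.5]
position: [0.6458, 0.1081, 0.2388]
wrist_force: [0.3, 0.1, -6.4]
position: [0.6458, 0.1081, 0.2368]
wrist_force: [-0.0, -0.0, -6.9]
position: [0.6458, 0.108, 0.2348]
wrist_force: [0.8, 0.1, -6.8]
position: [0.6458, 0.1081, 0.2328]
wrist_force: [-0.7, -0.4, -6.0]
```

```bash
g(){ awk '/position/{print} /wrist_force/{print; gsub(/[\],]/,""); exit ($NF>-4.2)?1:0}'; }
python3 -m handwheel '[[0,0,0,0,0,2,20],[0,0,0,0,0,0,20]]'|g && python3 -m handwheel '[[0,0,0,0,0,2,20],[0,0,0,0,0,0,20]]'|g && python3 -m handwheel '[[0,0,0,0,0,2,20],[0,0,0,0,0,0,20]]'|g && python3 -m handwheel '[[0,0,0,0,0,2,20],[0,0,0,0,0,0,20]]'|g && python3 -m handwheel '[[0,0,0,0,0,2,20],[0,0,0,0,0,0,20]]'|g && python3 -m handwheel '[[0,0,0,0,0,2,20],[0,0,0,0,0,0,20]]'|g && python3 -m handwheel '[[0,0,0,0,0,2,20],[0,0,0,0,0,0,20]]'|g && python3 -m handwheel '[[0,0,0,0,0,2,20],[0,0,0,0,0,0,20]]'|g && python3 -m handwheel '[[0,0,0,0,0,2,20],[0,0,0,0,0,0,20]]'|g && python3 -m handwheel '[[0,0,0,0,0,2,20],[0,0,0,0,0,0,20]]'|g && python3 -m handwheel '[[0,0,0,0,0,2,20],[0,0,0,0,0,0,20]]'|g && python3 -m handwheel '[[0,0,0,0,0,2,20],[0,0,0,0,0,0,20]]'|g && python3 -m handwheel '[[0,0,0,0,0,2,20],[0,0,0,0,0,0,20]]'|g && python3 -m handwheel '[[0,0,0,0,0,2,20],[0,0,0,0,0,0,20]]'|g && python3 -m handwheel '[[0,0,0,0,0,2,20],[0,0,0,0,0,0,20]]'|g && python3 -m handwheel '[[0,0,0,0,0,2,20],[0,0,0,0,0,0,20]]'|g 
```

```text
position: [0.6458, 0.108, 0.2308]
wrist_force: [-0.5, 0.5, -5.8]
position: [0.6458, 0.108, 0.2288]
wrist_force: [0.3, -0.5, -7.1]
position: [0.6458, 0.108, 0.2268]
wrist_force: [-0.2, -0.1, -7.0]
position: [0.6458, 0.108, 0.2248]
wrist_force: [-0.0, -0.3, -6.6]
position: [0.6458, 0.108, 0.2228]
wrist_force: [0.3, -0.8, -6.6]
position: [0.6458, 0.1081, 0.2208]
wrist_force: [-0.1, -0.5, -6.3]
position: [0.6458, 0.108, 0.2188]
wrist_force: [-0.4, -0.5, -5.7]
position: [0.6458, 0.1081, 0.2168]
wrist_force: [-0.0, -0.4, -6.4]
position: [0.6458, 0.108, 0.2148]
wrist_force: [0.1, 0.6, -6.8]
position: [0.6458, 0.108, 0.2128]
wrist_force: [-0.6, -0.0, -6.3]
position: [0.646, 0.1081, 0.2125]
wrist_force: [-2.8, 0.2, 2.6]
```

```bash
python3 -m handwheel '[[0,0,0,0,0,-0.8,20],[0,0,0,0,0,0,55],[0,0,0,0,0,0,55],[0,0,0,0,0,0,55],[0,0,0,0,0,0,55]]'|tail -2; python3 -m handwheel '[[0,0,0,0,0,-20,55],[0,0,0,0,0,-40,55],[0,0,0,0,0,-45,60],[0,0,0,0,0,-15,100],[0,0,0,0,0,0,100]]'; python3 -m handwheel '[[0,0,0,-30,0,0,100],[0,0,0,-40,10,0,100],[0,0,0,-40,15,0,100],[0,0,0,-40,15,0,100],[0,0,0,0,0,0,100]]' | sed -n 2p; python3 -c "
from h import *
for n in ['scene','side','wrist']: cap(n,n+'20')"
```

```text
wrist_force: [-0.6, -0.5, 1.4]
width: 0.0485
time_s: 39.75
position: [0.6464, 0.1081, 0.3346]
tcp_rot: [[1.0, -0.003, 0.006], [-0.003, -1.0, -0.0], [0.006, 0.0, -1.0]]
wrist_force: [-0.8, 0.8, -0.6]
width: 0.0668
position: [0.4915, 0.0679, 0.331]
```

View pics/scene20.png

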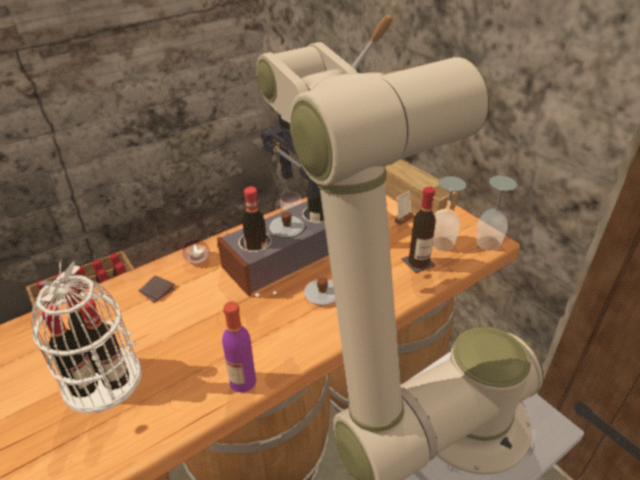

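View pics/side20.png

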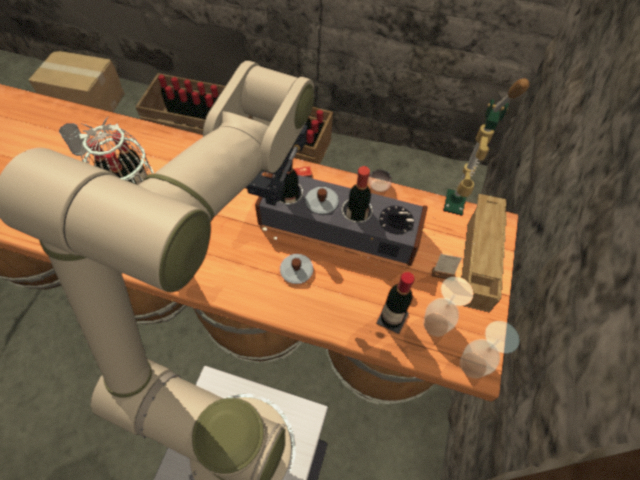

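View pics/wrist20.png

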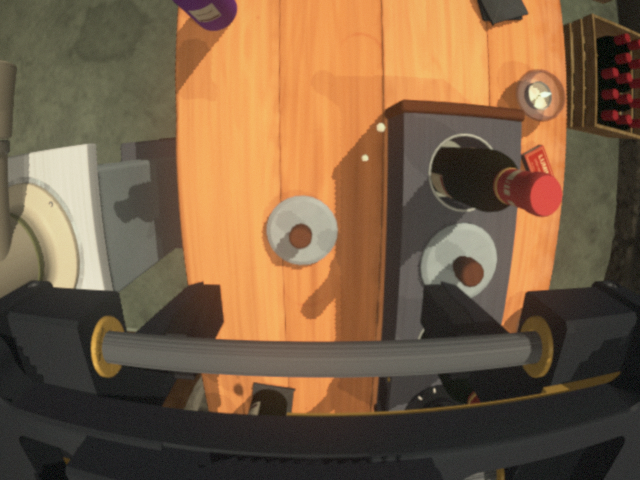

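```bash
python3 -m handwheel '[[0,0,0,0,-40,0,100],[0,0,0,0,-40,0,100],[0,0,0,0,-40,0,100],[0,0,0,0,-40,0,100],[0,0,0,0,-20,0,100]]' | sed -n 2p; python3 -m handwheel '[[0,0,0,0,0,0,100],[0,0,0,0,0,0,100],[0,0,0,0,0,0,100],[0,0,0,0,0,0,100],[0,0,0,0,0,0,100]]'|sed -n 2p;python3 -c "
from h import *
for n in ['scene','side','wrist']: cap(n,n+'21')
crop('side21',240,140,200,140,4,'d3');crop('scene21',200,150,240,150,3.3,'d2')
f='wrist20'
print('lid1',onz('wrist',(458.5,261),.110,f),'lid0',onz('wrist',(301,231),.017,f),'capA',onz('wrist',(541,195),.2605,f))
"
```

```text
position: [0.4969, 0.2519, 0.3305]
position: [0.4965, 0.2478, 0.332]
lid1 [0.64378662 0.01667761 0.11      ] lid0 [0.46902343 0.02826974 0.017     ] capA [0.6408276  0.10996937 0.2605    ]
```

View pics/d3.png

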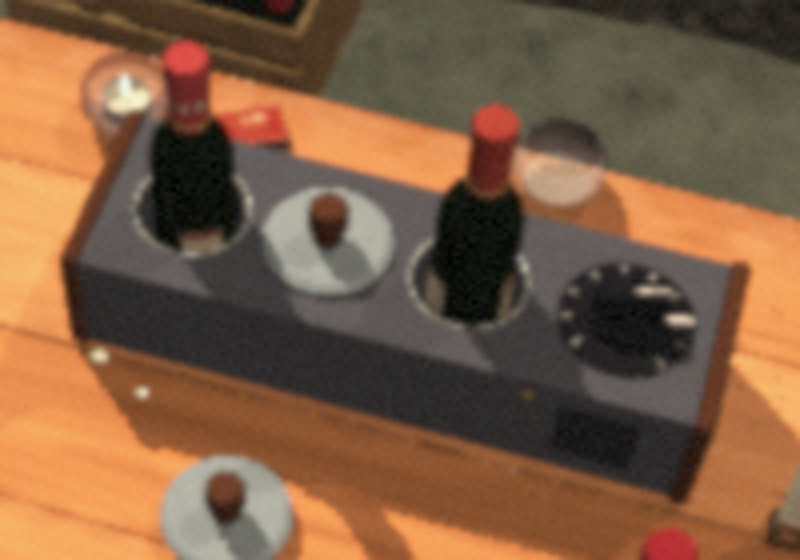

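View pics/d2.png

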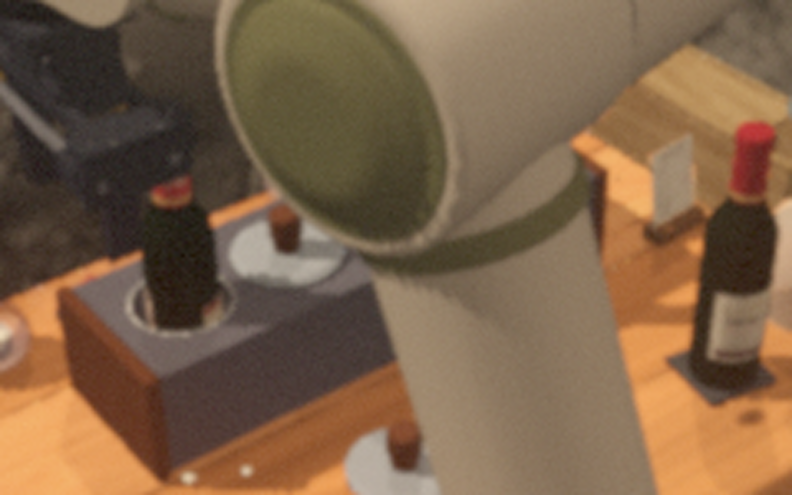

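View pics/side21.png

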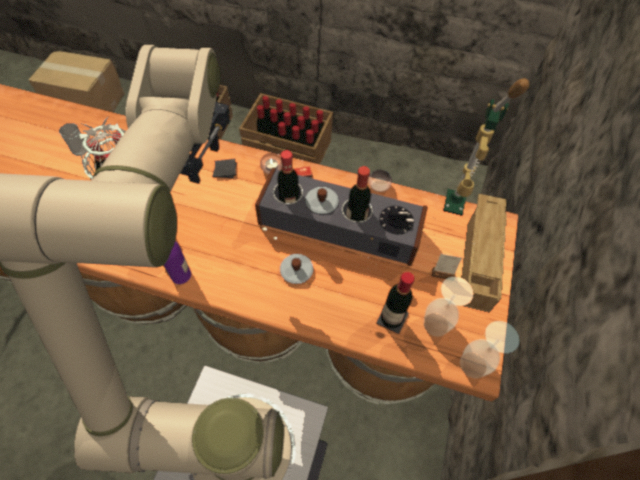

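```bash
python3 - <<'E'
from h import *
a=cv2.imread('pics/side15.png');b=cv2.imread('pics/side21.png')
print(cv2.absdiff(a,b)[185:212,312:338].mean(), read_state()['time_s'])
print(workorder.hand_in())
E
```

```text
6.464387464387465 41.55
the job is handed in; nothing more can be done
None
```

I finished the job in about 41.6 s of robot time and handed it in; the hand-in gave no verdict.

- **Serving:** the chilled half-bottle stands upright on the front slate coaster. In both fixed views its base was within about 1 mm of the middle.
- **Restocking:** I found only two loose half-bottles; the purple one and those in the cage were left alone. I lowered one into the right well and one into the left. Each was let down in small steps to first contact, at about 2–5 N, onto packs roughly 35 mm and 26 mm above the worktop. Both look upright.
- **Lids:** only the left lid was in the way. It lies flat on the worktop, knob up, and had not moved since I laid it down. The middle well has no bottle and keeps its lid.
- **Dial:** the white line points at the long mark. After I let go, the close view from above showed no offset.
- **Untouched:** I did not touch the price card, and it looks in place in the last pictures.

**Checks that disagreed:**
- **Coaster position:** the scene camera placed the coaster about 5–8 mm away from where the other two cameras did. I centred the bottle by comparing it with the coaster within each view.
- **Middle lid:** its measured position differed by about 3 mm between two views. It looked seated in the final picture, and comparing before and after pictures did not clearly show movement, so I took this as measurement error.

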